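# Stand the square flush against the ground face

## Task

The plain bright face of the grooved steel block has just been ground and I want to check it for squareness on the granite plate. Take the engineer's square lying on the bench, stand it upright on its foot on the plate, and bring its working edge up until it touches the ground face, flush and square to it near the middle of its width, without shoving the block along or disturbing anything else. Leave the square standing there by itself, hands off, so that I can look for light behind the blade.

Things in the scene. Friction and masses are not known exactly. Their poses are not given: they have to be found in the camera images.
- square: Bright steel engineer's square, an L, 0.46 kg. Standing: z up, x along the foot away from the working edge, y across; origin = heel, lowest point of the working edge, mid width. Foot x 0..90, y -12..12, z 0..16 mm; blade x 0..30, y -4..4, up to z 115 mm. Working edge: plane x=0 (blade's outer edge and foot's end). Starts lying on its side on the bench, +y up, blade pointing roughly to the robot.
- blade_mid (a point): Middle of the square's blade: x 15, y 0, z 75 mm in the frame of square, same axes. While the square lies, only foot and blade tip touch the bench, so z is about 5 deg from level and the blade hangs 0 to 8 mm clear; it can be grasped across its 30 mm width. Once it stands, it can also be pinched across its 8 mm thickness from above.
- edge_top (a point): Point on the square's working edge near the blade's top: x 0, y 0, z 100 mm in the frame of square, same axes. The weight centre of the square is near x 33, y 0, z 31 mm.
- block: Dark steel swage block standing on its end on the plate, loose, about 2.2 kg: 70 (x) by 45 (y) by 105 mm tall (z). Origin at the centre of its underside. Its -y side has four grooves along x; its +y side is the ground face: plain, flat, bright, 70 mm wide, 105 mm tall, 22.5 mm from the origin, looking roughly to the robot's left.
- ground_face (a point): Point at the foot of the block's ground face, in the middle of its width (y +22.5 mm, z 0 in the frame of block); axes of block, so +y points straight out of the ground face.
- plate: Dark granite surface plate lying on the bench, fixed, 200 mm (x) by 300 mm (y) by 30 mm thick; origin at the centre of its underside, so its top is at z = 30 mm.
- scriber: Brass-bodied scriber, 8 mm square and 120 mm long with its point, lying on the plate near the far edge; leave alone. Origin under the middle of the body, x along it.
- file: Hand file with wooden handle, 210 mm long (x), 16 mm high, on the bench; leave alone. Origin underneath near the ferrule.
- mallet: Rawhide mallet, head 75 mm wide and 40 mm thick, 200 mm long (x), on the bench at the right; leave alone.
- jar_brown: Glass jar with a dark brown lid, 76 mm across, 100 mm tall, at the back; leave alone. Origin under its centre.
- jar_blue: Glass jar with a blue lid, 76 mm across, 100 mm tall, at the back; leave alone. Origin under its centre.
- charcoal: Black charcoal soldering block, 140 by 70 by 30 mm, on the brown soldering board (35 mm thick) at the left; leave alone. Origin under its centre.
- ring_clamp: Wooden ring clamp with a brass band, 130 mm long (x), 24 mm high, on the bench at the left; leave alone. Origin under its centre.

How it is judged:
By the outcome, as a careful person would: the job done as asked, in the order asked, and still so for the second after the job is handed in, with the robot touching nothing.
It also fails if it takes over 61 s, if anything falls off the work surface, if the arm or the gripper's body presses on something with over 40 N, if the wrist force passes 120 N, or if a joint passes its speed limit or range.

## Robot

A 6-joint arm with a two-finger parallel gripper is mounted at the origin on the work surface. World frame = base frame: x ahead of the robot, y to its left, z up, the work surface at z = 0. Lengths are in m, angles in rad, forces in N, time in s.
With the tool pointing down it reaches from about 0.3 to 0.775 m from the base axis. Payload 14.6 kg.
Tool frame: the origin (TCP) lies between the finger pads; the fingertips stand 22 mm ahead of it and the grasp point (between the pads) lies 3 mm ahead of it (r.tips_ahead is the z of the fingertips in the tool frame, in m); z points along the fingers, y is the line along which they close (so a half turn about z gives the same grasp; the last joint's range is limited). The gripper opens to 85 mm and grips with 20 to 120 N. Pads are 22 mm wide; open, the fingers measure 114 mm over their backs; the gripper's body (76 mm by 85 mm) begins 54 mm behind the grasp point. The pads swing forward as they close: fully open they stand 13 mm farther back than shut.
Start: joints at [1.042, 0.3, 1.521, -0, 1.321, -0.067], TCP at [0.245, 0.492, 0.253] pointing down, gripper open.
Joint ranges: [-3.03, 3.03], [-0.79, 2.21], [0.23, 2.52], [-1.04, 4.18], [0, 3.07], [-2.55, 2.55]. Speed limits (rad/s): [2.22, 2.22, 2.57, 3.14, 3.14, 3.14].

## Interface

Orientations are given as a rotation vector (axis times angle).
In Python, from station import r gives the robot as it stands.
- The arm moves only by the shell command python3 -m inch 'ROWS'. ROWS is JSON, a list of rows, each a list of 7 numbers: the turn, a rotation vector about the tool's x, y, z as a fraction of full scale, then the shift along the tool's x, y, z as a fraction of full scale, then the opening, from -1 (shut) to 1 (fully open). In form: [[wx, wy, wz, x, y, z, grip], ...]. A call has 1 to 8 rows; each row is the pose to reach, as a shift and turn from the pose commanded when the call began, along the tool's axes at that moment, turning the shorter way round; what a row does not reach only later rows make up. Full scale, the value 1, is 120 mm for a shift and 2 pi rad for a turn. A row lasts 1/12 s, in which the tool goes at most 41.7 mm and 7.16 degrees, less where a joint would pass 70% of its speed; a pose out of reach is approached as far as the arm can. A call with a number of a shift or a turn outside -1 to 1 is refused whole. A call with a gripper value outside its range is refused whole. The fingers move at their own pace and stop on an object; the grip force is fixed at half the most. Time passes only in rows, so rows that repeat a pose let the fingers close. It gives the time, the measured TCP pose, the force, the opening and the grip force at its end, in the units of the state.
- r.observe(): the state, without advancing time (a new reading comes with each control period).
- r.get_image(name): name is "scene" or "top"; returns a dict with "image" (480x640x3 uint8, red, green, blue), "range_z" (480x640 float32, m along the optical axis (not along the pixel's ray), 0 where there is no reading), "mtx" (3x3 intrinsics, pixels), "R" (3x3) and "t" (3): a world point X has camera coordinates R X + t. Camera axes: x right, y down, z forward; pixel columns grow to the right and rows downward; lengths in m; the calibration is good to about 2 mm. A picture is of the moment at which its call begins.
- r.hand_in(): hands the job in; it is judged then, once.
The state is a dict: "clock": time; "q": joint angles; "qd": joint speeds; "effort": joint torques, N m; "tool_pos": TCP position; "tcp_rot": TCP orientation; "contact_force": force on the tool from outside, world axes, zero at the start; "torque": the same for the moment, N m; "grip_width": finger opening in m; "gripper_force": force on a finger pad.
Only numpy, scipy, OpenCV 4.12 (cv2) and the standard library are available. Lean on these libraries where they do the work, as an engineer would, in place of code of your own. Each camera call takes 0.05 s, during which the arm holds its last target. There are 200 camera calls.

## Working session

There is one attempt and no reset: what is moved stays moved. The work goes in short steps, Python scripts to look and compute and a shell command to move; the robot and the scene stay as the last step left them, time stands still between calls to the robot, and variables do not carry over. Pictures are saved under pics/ and viewed, at most 10 in all, crops included, and the job is handed in when it is done.

```bash
ls; mkdir -p pics; python3 - <<'E'
from station import r
import cv2,numpy as np
for n in("scene","top"):
    d=r.get_image(n); cv2.imwrite(f"pics/{n}0.png",d["image"][:,:,::-1]); np.savez(f"pics/{n}0.npz",**d)
    print(n,d["mtx"].tolist(),d["R"].round(3).tolist(),d["t"].round(3).tolist(), (-d["R"].T@d["t"]).round(3))
print(r.observe(), r.tips_ahead)
E
```

```text
pics
scene [[579.5965843318226, 0.0, 313.4083788765798], [0.0, 579.5965843318226, 232.47621858767067], [0.0, 0.0, 1.0]] [[0.028, 1.0, 0.005], [0.844, -0.021, -0.536], [-0.536, 0.019, -0.844]] [0.021, -0.42, 1.555] [ 1.187 -0.06   1.087]
top [[440.6923646817101, 0.0, 320.37870825861637], [0.0, 440.6923646817101, 239.25759190006522], [0.0, 0.0, 1.0]] [[0.018, -1.0, 0.023], [-0.989, -0.021, -0.148], [0.148, -0.02, -0.989]] [-0.047, 0.526, 1.056] [ 0.364 -0.015  1.123]
{'clock': 0.1, 'q': array([ 1.04241417e+00,  3.00435973e-01,  1.52150472e+00,  3.14357700e-06,
        1.32070608e+00, -6.66341973e-02]), 'qd': array([-0.00035038, -0.00129217, -0.00240383,  0.00134189, -0.00025279,
       -0.00079835]), 'effort': array([ 2.94646838e-03, -5.44376671e+01, -3.62370944e+01, -5.87818477e-05,
        3.02139561e-03, -1.60461315e-05]), 'tool_pos': array([0.24495954, 0.4922346 , 0.25277287]), 'tcp_rot': array([-7.18815342e-01, -3.05793176e+00,  1.58151587e-03]), 'contact_force': array([0.05950307, 0.15385125, 0.01413424]), 'torque': array([-0.00031538, -0.00088877,  0.04548868]), 'gripper_force': 0.0, 'grip_width': 0.08554536419156111} 0.022
```

View pics/top0.png

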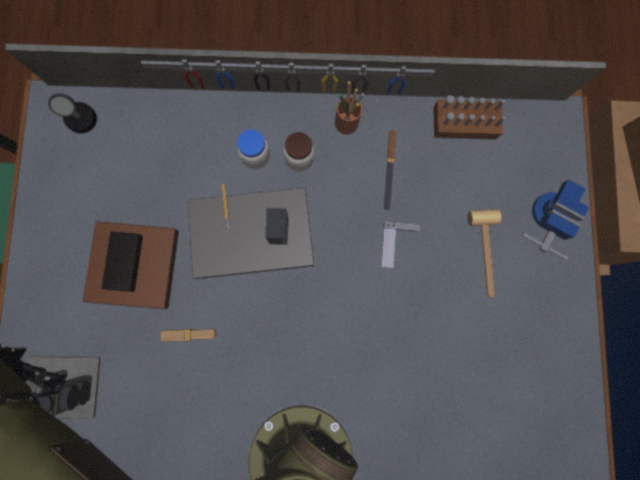

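View pics/scene0.png

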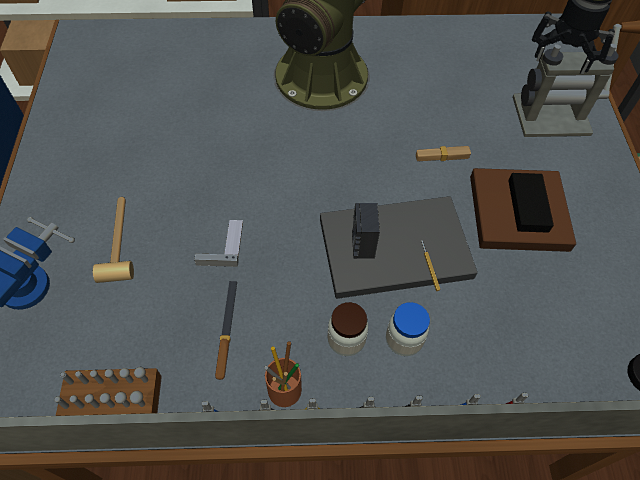

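The top view shows the square at about columns 383–420, rows 222–267, with the foot at row 227 and the blade pointing down towards the robot. The block is at (277,226), the plate spans columns 188–312, and the scriber lies at column 226, rows 185–230. In the scene view the square is at about (225,243), the block at (365,230) and the scriber at (430,265). I'll zoom in for detail.

```bash
cat > h.py <<'E'
import numpy as np,cv2
def load(n): return dict(np.load(f"pics/{n}.npz"))
def cloud(d):
    K,R,t=d["mtx"],d["R"],d["t"]; z=d["range_z"]; v,u=np.mgrid[:480,:640]
    P=np.stack([(u-K[0,2])/K[0,0]*z,(v-K[1,2])/K[1,1]*z,z],-1)
    return (P-t)@R
def ray(d,uv,h):
    "pixels -> world points on plane z=h"
    K,R,t=d["mtx"],d["R"],d["t"]; uv=np.atleast_2d(uv).astype(float)
    D=np.c_[(uv-K[[0,1],[2,2]])/K[0,0],np.ones(len(uv))]@R; c=-R.T@t
    return c+D*((h-c[2])/D[:,2])[:,None]
def proj(d,X):
    p=np.atleast_2d(X)@d["R"].T+d["t"]; p=p@d["mtx"].T; return p[:,:2]/p[:,2:]
E
python3 - <<'E'
from h import *
t=load("top0");s=load("scene0")
a=t["image"][215:275,375:430]; b=s["image"][210:275,185:250]; c=t["image"][180:285,180:320]; e=s["image"][190:300,310:480]
R=lambda i,w,h:cv2.resize(i,(w,h),interpolation=cv2.INTER_NEAREST)
o=np.vstack([np.hstack([R(a,400,300),R(b,400,300)]),np.hstack([R(c,400,300),R(e,400,300)])])
cv2.imwrite("pics/crop.png",o[:,:,::-1])
P=cloud(t);Q=cloud(s)
print("bench z",np.median(P[300:320,300:400,2]),np.median(Q[150:170,200:280,2]))
print("plate z",np.median(P[250:265,210:290,2]),np.median(Q[260:280,345:400,2]))
for (n,d,C,sl) in (("top",t,P,np.s_[215:275,375:430]),("scene",s,Q,np.s_[210:275,185:250])):
    im=d["image"][sl].astype(int); print(n,np.percentile(im.min(-1),[5,50,90,95,99]))
for C,sl,n in((P,np.s_[200:250,262:294],'top'),(Q,np.s_[195:265,345:385],'sc')):
    X=C[sl].reshape(-1,3); X=X[(X[:,2]>.12)]; print(n,"blocktop",len(X),X.min(0),X.max(0),np.median(X,0))
E
```

```text
bench z 0.0006572057227416789 0.0007237185768893613
plate z 0.03095910325633168 0.029943757268790165
top [ 92.  97. 149. 153. 156.]
scene [ 73.  90. 147. 153. 158.]
top blocktop 632 [ 0.36397012 -0.01488975  0.12016058] [0.58297036 0.09103158 1.12325569] [0.54656966 0.0673127  0.13559445]
sc blocktop 785 [ 0.51308646 -0.05970173  0.12025262] [1.18706042 0.0922992  1.08675746] [0.55553623 0.06750452 0.13473675]
```

View pics/crop.png

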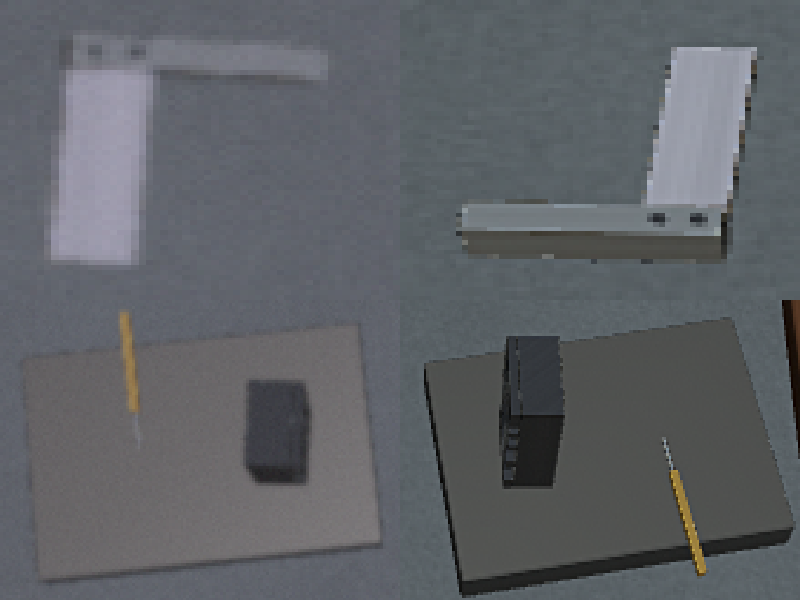

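The crop shows the square clearly: heel at top left of the first crop, and two dark dots on the foot near it. On the plate, the block's smooth side faces image left in the top view, with the scriber tip about 35 px to the left of it.

```bash
cat > meas.py <<'E'
from h import *
def rect(P2):
    c,(w,h),a=cv2.minAreaRect((P2*1000).astype(np.float32)); b=cv2.boxPoints((c,(w,h),a)); return np.round(c,1),round(w,1),round(h,1),round(a,2),b.round(1).tolist()
def axis(P2):
    "pca direction deg (mod 180) and centroid mm"
    m=P2.mean(0); w,v=np.linalg.eigh(np.cov((P2-m).T)); return np.degrees(np.arctan2(v[1,1],v[0,1]))%180,(m*1000).round(1)
def maskpts(d,lo,hi,box,h):
    im=d["image"].astype(int); m=np.zeros((480,640),np.uint8); y0,y1,x0,x1=box
    m[y0:y1,x0:x1]=((im.min(-1)>=lo)&(im.min(-1)<hi))[y0:y1,x0:x1]
    n,l,st,_=cv2.connectedComponentsWithStats(m); k=1+st[1:,4].argmax(); v,u=np.nonzero(l==k); return ray(d,np.c_[u,v],h)[:,:2]
E
python3 - <<'E'
from meas import *
t=load("top0");s=load("scene0");P=cloud(t);Q=cloud(s)
for n,C,d,sl in(("top",P,t,np.s_[200:250,255:300]),("sc",Q,s,np.s_[190:265,340:390])):
    m=np.zeros((480,640),bool); m[sl]=1; m&=(C[...,2]>.126)&(C[...,2]<.15)&(d["range_z"]>0)
    X=C[m]; print(n,"block",len(X),X[:,2].mean().round(4),rect(X[:,:2]),axis(X[:,:2]))
    # plate
    m=(abs(C[...,2]-.03)<.006)&(C[...,0]>.35)&(C[...,0]<.75)&(C[...,1]>-.02)&(C[...,1]<.34)
    print("plate",rect(C[m][:,:2]),m.sum())
for n,d,b in(("top",t,(215,275,375,430)),("sc",s,(210,275,185,250))):
    X=maskpts(d,135,256,b,.011); print(n,"blade",len(X),rect(X),axis(X))
    C=P if n=="top" else Q
    m=np.zeros((480,640),bool); m[b[0]:b[1],b[2]:b[3]]=1; m&=(C[...,2]>.019)&(C[...,2]<.04); X=C[m]; print("foot",len(X),X[:,2].mean(),rect(X[:,:2]),axis(X[:,:2]))
for n,d in(("top",t),("sc",s)):
    h=cv2.cvtColor(d["image"],cv2.COLOR_RGB2HSV); b=(slice(180,240),slice(215,240)) if n=="top" else (slice(235,300),slice(410,450))
    m=np.zeros((480,640),bool); m[b]=((h[...,1]>110)&(h[...,0]<35))[b]; v,u=np.nonzero(m); print("scriber",rect(ray(d,np.c_[u,v],.036)[:,:2]))
print("scribertip",ray(t,[[180+138/400*140,180+145/300*105]],.033),ray(s,[[310+264/400*170,190+138/300*110]],.033))
E
```

```text
top block 619 0.1355 (array([547.7,  67.9]), 45.3, 71.0, 88.82, [[511.79998779296875, 46.0], [582.7000122070312, 44.5], [583.7000122070312, 89.80000305175781], [512.7000122070312, 91.19999694824219]]) (np.float64(177.8370316011425), array([547. ,  67.6]))
plate (array([565.8, 169.5]), 309.3, 452.6, 17.37, [[350.6000061035156, 339.29998779296875], [485.70001220703125, -92.5999984741211], [781.0, -0.30000001192092896], [645.7999877929688, 431.70001220703125]]) 8837
sc block 718 0.1346 (array([549.8,  69. ]), 46.0, 72.7, 88.23, [[512.7000122070312, 47.20000076293945], [585.5, 44.900001525878906], [586.9000244140625, 90.9000015258789], [514.2000122070312, 93.19999694824219]]) (np.float64(179.10728376210838), array([552. ,  68.5]))
plate (array([561.1, 189. ]), 306.5, 408.6, 17.33, [[354.0, 338.29998779296875], [475.70001220703125, -51.70000076293945], [768.2999877929688, 39.599998474121094], [646.5999755859375, 429.6000061035156]]) 10204
top blade 427 (array([ 513. , -211.6]), 29.2, 98.2, 85.81, [[462.8999938964844, -222.5], [560.7999877929688, -229.6999969482422], [563.0, -200.600006103
[... 680 characters left out ...]
7536535 (array([ 558.6, -243.3]), 91.7, 42.0, 85.99, [[534.4000244140625, -287.6000061035156], [576.2999877929688, -290.6000061035156], [582.7000122070312, -199.0], [540.7999877929688, -196.10000610351562]]) (np.float64(87.12474669334455), array([ 570.1, -243.2]))
scriber (array([619.2, 205.2]), 83.3, 5.5, 8.4, [[577.5999755859375, 201.8000030517578], [578.4000244140625, 196.39999389648438], [660.7999877929688, 208.60000610351562], [660.0, 214.0]])
scriber (array([619.4, 205.2]), 90.7, 10.1, 8.7, [[573.7999877929688, 203.3000030517578], [575.2999877929688, 193.3000030517578], [665.0, 207.0], [663.5, 217.0]])
scribertip [[0.54394417 0.19332733 0.033     ]] [[0.54456647 0.19626588 0.033     ]]
```

```bash
cat > go.py <<'E'
from station import r
import numpy as np
from scipy.spatial.transform import Rotation as Ro
def tool(az,below,s=1):
    "tool z at azimuth az deg, 'below' deg under level; y_t level, s=+1: y_t to the right of az"
    a,b=np.radians([az,below]); f=np.array([np.cos(a),np.sin(a),0]); z=f*np.cos(b)-np.array([0,0,np.sin(b)])
    y=s*np.array([np.sin(a),-np.cos(a),0]); return np.c_[np.cross(y,z),y,z]
def delta(pos,R):
    o=r.observe(); R0=Ro.from_rotvec(o["tcp_rot"]).as_matrix(); 
    w=Ro.from_matrix(R0.T@R).as_rotvec()/(2*np.pi); x=R0.T@(np.array(pos)-o["tool_pos"])/.12
    print("clock",o["clock"],"q",o["q"].round(2),"pos",(o["tool_pos"]*1000).round(1),"F",o["contact_force"].round(1),"w",round(o["grip_width"]*1000,1))
    print("turn",w.round(4),"shift",x.round(4))
E
for i in 1 2 3 4; do python3 -m inch '[[0,0,0,-0.934,-0.847,0,1],[0,0,0,-0.934,-0.847,0,1],[0,0,0,-0.934,-0.847,0,1],[0,0,0,-0.934,-0.847,0,1],[0,0,0,-0.934,-0.847,0,1]]' | tail -c 300; done
python3 -c "
from go import *
delta([.52,-.2126,.253],tool(-4.4,90))"
```

```text
clock: 0.52
tool_pos: [0.3012, 0.3481, 0.2533]
tcp_rot: [0.724, 3.057, -0.001]
contact_force: [0.2, -0.3, -0.8]
grip_width: 0.0856
gripper_force: 0.0
clock: 0.93
tool_pos: [0.3562, 0.2076, 0.2533]
tcp_rot: [0.724, 3.057, -0.001]
contact_force: [-0.4, 0.6, -0.0]
grip_width: 0.0855
gripper_force: 0.0
clock: 1.35
tool_pos: [0.4114, 0.0669, 0.2531]
tcp_rot: [0.724, 3.057, -0.001]
contact_force: [-0.6, 1.2, 0.5]
grip_width: 0.0852
gripper_force: 0.0
clock: 1.77
tool_pos: [0.4665, -0.0739, 0.2527]
tcp_rot: [-0.723, -3.057, 0.001]
contact_force: [0.2, 0.1, -0.3]
grip_width: 0.0855
gripper_force: 0.0
clock 1.7667 q [-0.23  0.13  1.73 -0.    1.28 -1.34] pos [466.5 -73.9 252.7] F [ 0.2  0.1 -0.3] w 85.5
turn [-1.000e-04  1.000e-04  4.383e-01] shift [-0.9165 -0.8338 -0.0021]
```

```bash
python3 -m inch '[[0,0,0.146,-0.9165,-0.834,0,1],[0,0,0.146,-0.9165,-0.834,0,1],[0,0,0.146,-0.9165,-0.834,0,1],[0,0,0.146,-0.9165,-0.834,0,1],[0,0,0.146,-0.9165,-0.834,0,1],[0,0,0.146,-0.9165,-0.834,0,1],[0,0,0.146,-0.9165,-0.834,0,1],[0,0,0.146,-0.9165,-0.834,0,1]]' | tail -c 50
for i in 1 2; do python3 -m inch '[[0,0,0.146,0,0,0,0.2],[0,0,0.146,0,0,0,0.2],[0,0,0.146,0,0,0,0.2],[0,0,0.146,0,0,0,0.2],[0,0,0.146,0,0,0,0.2],[0,0,0.146,0,0,0,0.2],[0,0,0.146,0,0,0,0.2],[0,0,0.146,0,0,0,0.2]]' | tail -c 50; done
python3 -c "
from go import *
delta([.459,-.207,.135],tool(-4.4,45))"
```

```text
-0.5, 0.8]
grip_width: 0.0854
gripper_force: 0.0
 -0.5, 0.4]
grip_width: 0.0509
gripper_force: 0.0
 0.1, -0.6]
grip_width: 0.0512
gripper_force: 0.0
clock 3.7667 q [-0.45  0.32  1.49  0.    1.33  1.2 ] pos [ 519.7 -208.2  253. ] F [-0.1  0.1 -0.6] w 51.2
turn [ 0.      0.1251 -0.0003] shift [-0.505   0.0303  0.9836]
```

```bash
python3 -m inch '[[0,0.125,0,-0.505,0.03,0.98,0.2],[0,0.125,0,-0.505,0.03,0.98,0.2],[0,0.125,0,-0.505,0.03,0.98,0.2],[0,0.125,0,-0.505,0.03,0.98,0.2],[0,0.125,0,-0.505,0.03,0.98,0.2],[0,0.125,0,-0.505,0.03,0.98,0.2],[0,0.125,0,-0.505,0.03,0.98,0.2],[0,0.125,0,-0.505,0.03,0.98,0.2]]' | tail -c 150
python3 - <<'E'
from go import *
import cv2
delta([.459,-.207,.095],tool(-4.4,45)); delta([.530,-.2126,.024],tool(-4.4,45))
E
```

```text
clock: 4.43
tool_pos: [0.4605, -0.2046, 0.1355]
tcp_rot: [2.94, -0.091, 1.092]
contact_force: [0.7, 0.7, -0.1]
grip_width: 0.0509
gripper_force: 0.0
clock 4.4333 q [-0.66  0.17  2.15  1.1   0.44  0.04] pos [ 460.5 -204.6  135.5] F [ 0.7  0.7 -0.1] w 50.9
turn [-0.0041  0.0119  0.0007] shift [-0.2285  0.026   0.2483]
clock 4.4333 q [-0.66  0.17  2.15  1.1   0.44  0.04] pos [ 460.5 -204.6  135.5] F [ 0.7  0.7 -0.1] w 50.9
turn [-0.0041  0.0119  0.0007] shift [-0.1648  0.0491  1.0836]
```

```bash
python3 -m inch '[[-0.004,0.012,0,-0.2,0.04,0.6,0.2],[-0.004,0.012,0,-0.2,0.04,0.6,0.2],[-0.004,0.012,0,-0.2,0.04,0.6,0.2],[-0.004,0.012,0,-0.2,0.04,0.6,0.2],[-0.004,0.012,0,-0.2,0.04,0.6,0.2],[-0.004,0.012,0,-0.2,0.04,0.6,0.2]]' | tail -c 150
python3 - <<'E'
from go import *
import cv2
delta([.530,-.2126,.024],tool(-4.4,45))
a=r.get_image("scene")["image"][170:290,160:320];b=r.get_image("top")["image"][200:320,330:490]
cv2.imwrite("pics/pre.png",cv2.resize(np.hstack([a,b]),(800,300),interpolation=cv2.INTER_CUBIC)[:,:,::-1])
E
```

```text
lock: 4.93
tool_pos: [0.4888, -0.2095, 0.0646]
tcp_rot: [2.878, -0.102, 1.186]
contact_force: [0.0, -0.1, -0.1]
grip_width: 0.0513
gripper_force: 0.0
clock 4.9333 q [-0.63  0.39  2.14  1.79  0.39 -0.65] pos [ 488.8 -209.5   64.6] F [ 0.  -0.1 -0.1] w 51.3
turn [-0.0006  0.0006  0.0007] shift [0.0061 0.0012 0.4829]
```

View pics/pre.png

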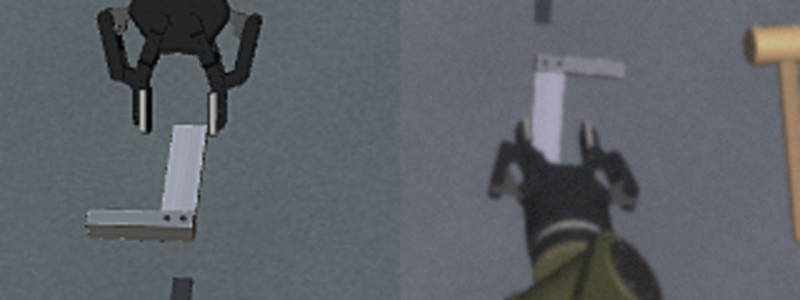

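```bash
python3 -m inch '[[0,0,0.0007,0,0,0.24,0.2],[0,0,0.0007,0.006,0,0.4,0.2],[0,0,0.0007,0.006,0,0.483,0.2],[0,0,0.0007,0.006,0,0.483,0.2]]' | tail -c 170
python3 -m inch '[[0,0,0,0,0,0,-1],[0,0,0,0,0,0,-1],[0,0,0,0,0,0,-1],[0,0,0,0,0,0,-1],[0,0,0,0,0,0,-1],[0,0,0,0,0,0,-1],[0,0,0,0,0,0,-1],[0,0,0,0,0,0,-1]]' | tail -c 170
python3 - <<'E'
from go import *
import cv2
delta([.530,-.2126,.024],tool(-4.4,45))
a=r.get_image("scene")["image"][170:290,160:320];b=r.get_image("top")["image"][200:320,330:490]
cv2.imwrite("pics/grip.png",cv2.resize(np.hstack([a,b]),(800,300),interpolation=cv2.INTER_CUBIC)[:,:,::-1])
E
```

```text
clock: 5.37
tool_pos: [0.531, -0.2139, 0.0251]
tcp_rot: [2.875, -0.108, 1.19]
contact_force: [-0.2, 0.3, -0.4]
grip_width: 0.0513
gripper_force: 0.0
clock: 6.03
tool_pos: [0.53, -0.2141, 0.0262]
tcp_rot: [2.874, -0.108, 1.191]
contact_force: [-4.7, 3.9, 7.9]
grip_width: 0.0276
gripper_force: 59.1
clock 6.0333 q [-0.58  0.54  2.04  1.98  0.38 -0.81] pos [ 530.  -214.1   26.2] F [-4.7  3.9  7.9] w 27.6
turn [-0.0001 -0.0001  0.0002] shift [-0.0132 -0.0129  0.0124]
```

View pics/grip.png

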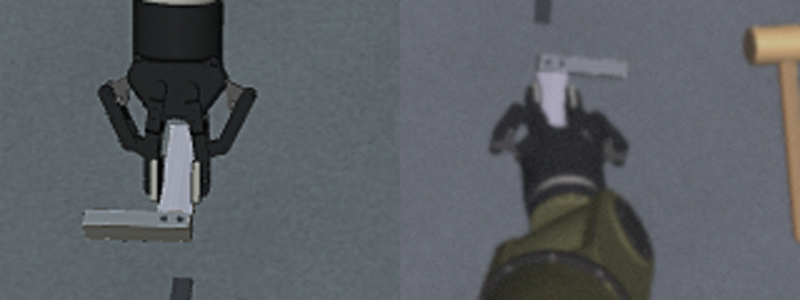

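The blade is between the pads near the foot (blade at about (552,95) in the right crop), with a grip force of 59 N. Next I lift and draw back.

```bash
python3 -m inch '[[0,0,0,0.1,0,-0.1,-1],[0,0,0,0.2,0,-0.2,-1],[0,0,0,0.4,0,-0.4,-1],[0,0,0,0.6,0,-0.6,-1],[0,0,0,0.75,0,-0.75,-1],[0,0,0,0.75,0,-0.75,-1]]' | tail -c 170
python3 - <<'E'
from go import *
delta([.39,-.16,.15],tool(-22,45))
E
```

```text
clock: 6.63
tool_pos: [0.5299, -0.2147, 0.1554]
tcp_rot: [2.871, -0.109, 1.19]
contact_force: [0.2, 0.3, -3.9]
grip_width: 0.028
gripper_force: 60.5
clock 6.6333 q [-0.58  0.25  2.02  1.17  0.38  0.05] pos [ 529.9 -214.7  155.4] F [ 0.2  0.3 -3.9] w 28.0
turn [-0.0343 -0.0001  0.0348] shift [-0.8776 -0.3647 -0.816 ]
```

```bash
python3 -m inch '[[-0.034,0,0.035,-0.878,-0.365,-0.816,-1],[-0.034,0,0.035,-0.878,-0.365,-0.816,-1],[-0.034,0,0.035,-0.878,-0.365,-0.816,-1],[-0.034,0,0.035,-0.878,-0.365,-0.816,-1],[-0.034,0,0.035,-0.878,-0.365,-0.816,-1],[-0.034,0,0.035,-0.878,-0.365,-0.816,-1],[-0.034,0,0.035,-0.878,-0.365,-0.816,-1]]' | tail -c 170
python3 - <<'E'
from go import *
delta([.39,-.16,.15],tool(-22,45))
delta([.39,-.16,.15],tool(-22,40,-1))
E
```

```text
clock: 7.22
tool_pos: [0.3903, -0.16, 0.1476]
tcp_rot: [2.727, -0.531, 1.129]
contact_force: [-0.3, 0.3, -4.3]
grip_width: 0.0275
gripper_force: 61.1
clock 7.2167 q [-0.53 -0.08  2.41  1.31  0.11  0.16] pos [ 390.3 -160.   147.6] F [-0.3  0.3 -4.3] w 27.5
turn [-0.0005  0.0001 -0.0003] shift [ 0.0123  0.0012 -0.0158]
clock 7.2167 q [-0.53 -0.08  2.41  1.31  0.11  0.16] pos [ 390.3 -160.   147.6] F [-0.3  0.3 -4.3] w 27.5
turn [0.022  0.0008 0.4992] shift [ 0.0123  0.0012 -0.0158]
```

```bash
python3 - <<'E'
from go import *
delta([.40,-.16,.15],tool(-28,32))
E
```

```text
clock 7.2167 q [-0.53 -0.08  2.41  1.31  0.11  0.16] pos [ 390.3 -160.   147.6] F [-0.3  0.3 -4.3] w 27.5
turn [-0.0136  0.0363  0.0101] shift [ 0.067  -0.0299  0.0389]
```

```bash
python3 -m inch '[[-0.014,0.036,0.01,0.067,-0.03,0.04,-1],[-0.014,0.036,0.01,0.067,-0.03,0.04,-1],[-0.014,0.036,0.01,0.067,-0.03,0.04,-1],[-0.014,0.036,0.01,0.067,-0.03,0.04,-1],[-0.014,0.036,0.01,0.067,-0.03,0.04,-1],[-0.014,0.036,0.01,0.067,-0.03,0.04,-1]]' | tail -c 170
python3 - <<'E'
from go import *
delta([.40,-.16,.15],tool(-28,32))
E
```

```text
clock: 7.72
tool_pos: [0.4038, -0.1484, 0.1489]
tcp_rot: [2.674, -0.546, 1.294]
contact_force: [0.6, 0.4, -5.2]
grip_width: 0.0281
gripper_force: 61.2
clock 7.7167 q [-0.5  -0.05  2.44  2.42  0.19 -0.9 ] pos [ 403.8 -148.4  148.9] F [ 0.6  0.4 -5.2] w 28.1
turn [-0.0184  0.0194  0.0039] shift [ 0.0152  0.1009 -0.0036]
```

```bash
python3 -m inch '[[-0.018,0.019,0.004,0.015,0.1,0,-1],[-0.018,0.019,0.004,0.015,0.1,0,-1],[-0.018,0.019,0.004,0.015,0.1,0,-1],[-0.018,0.019,0.004,0.015,0.1,0,-1],[-0.018,0.019,0.004,0.015,0.1,0,-1],[-0.018,0.019,0.004,0.015,0.1,0,-1]]' | tail -c 170
python3 - <<'E'
from go import *
delta([.40,-.16,.15],tool(-28,32))
E
```

```text
clock: 8.22
tool_pos: [0.3999, -0.1596, 0.149]
tcp_rot: [2.49, -0.619, 1.373]
contact_force: [0.4, -0.7, -5.8]
grip_width: 0.0274
gripper_force: 61.2
clock 8.2167 q [-0.45 -0.01  2.48  3.23  0.34 -1.64] pos [ 399.9 -159.6  149. ] F [ 0.4 -0.7 -5.8] w 27.4
turn [-0.0004  0.0008 -0.0001] shift [ 0.0078  0.0028 -0.0025]
```

```bash
for i in 1 2 3 4; do python3 -m inch '[[0,0,0.125,0,0,0,-1],[0,0,0.125,0,0,0,-1],[0,0,0.125,0,0,0,-1],[0,0,0.125,0,0,0,-1],[0,0,0.125,0,0,0,-1],[0,0,0.125,0,0,0,-1],[0,0,0.125,0,0,0,-1]]' | tail -c 170|head -2; done
python3 - <<'E'
from go import *
import cv2
delta([.40,-.16,.15],tool(-28,40,-1))
a=r.get_image("scene")["image"][90:250,140:340];b=r.get_image("top")["image"][200:360,300:500]
cv2.imwrite("pics/rolled.png",cv2.resize(np.hstack([a,b]),(800,320),interpolation=cv2.INTER_CUBIC)[:,:,::-1])
E
```

```text
clock: 8.8
tool_pos: [0.4004, -0.1595, 0.1497]
clock: 9.38
tool_pos: [0.4004, -0.1595, 0.1497]
clock: 9.97
tool_pos: [0.4004, -0.1595, 0.1498]
clock: 10.55
tool_pos: [0.4004, -0.1595, 0.1498]
clock 10.55 q [-0.45 -0.01  2.48  3.23  0.34  1.52] pos [ 400.4 -159.5  149.8] F [ 1.3  0.6 -5.2] w 27.4
turn [ 0.0009  0.0216 -0.0012] shift [-0.0011 -0.0051 -0.0021]
```

View pics/rolled.png

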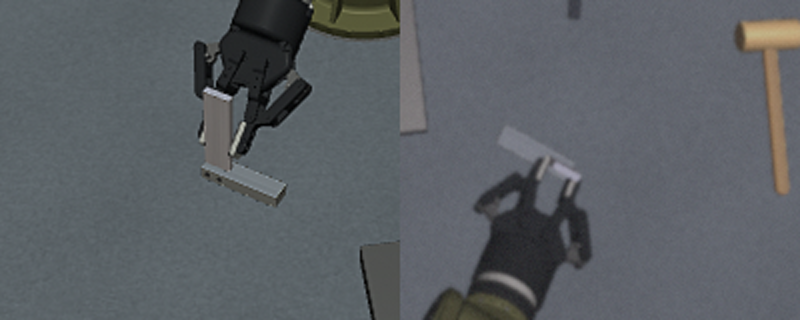

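```bash
python3 - <<'E'
from meas import *
from station import r
d=r.get_image("scene"); C=cloud(d)
im=d["image"][100:200,220:300].astype(int)
X=C[138:165,243:254].reshape(-1,3); ok=np.isfinite(X).all(1)&(X[:,2]>.08)&(X[:,2]<.3)&(X[:,0]<.5)&(X[:,0]>.3); X=X[ok]
for k in range(3):
    m=X.mean(0); u,s,v=np.linalg.svd(X-m); res=(X-m)@v[2]; X=X[abs(res)<.004]
n=v[2]*np.sign(v[2][0]); print(len(X),m,n,"res",res.std(),"elev",np.degrees(np.arcsin(n[2])),"az",np.degrees(np.arctan2(n[1],n[0])), X[:,2].min(),X[:,2].max())
for sl in ([140,141,142],[160,161,162]): print(C[sl[1],240:260].round(3).tolist())
E
```

```text
293 [ 0.41498852 -0.16608675  0.18288533] [ 0.86759203 -0.47843208  0.13559802] res 0.0014739549526015929 elev 7.793201854116091 az -28.874460678792783 0.14107807334398526 0.22228668155190417
[[0.228, -0.208, 0.003], [0.227, -0.206, 0.001], [0.406, -0.177, 0.203], [0.407, -0.174, 0.205], [0.406, -0.172, 0.204], [0.41, -0.17, 0.208], [0.41, -0.168, 0.208], [0.413, -0.166, 0.211], [0.414, -0.163, 0.212], [0.412, -0.162, 0.21], [0.413, -0.16, 0.212], [0.414, -0.158, 0.212], [0.414, -0.155, 0.212], [0.418, -0.153, 0.217], [0.417, -0.151, 0.216], [0.414, -0.15, 0.212], [0.413, -0.148, 0.211], [0.23, -0.166, 0.003], [0.227, -0.164, 0.0], [0.227, -0.161, 0.0]]
[[0.413, -0.186, 0.15], [0.408, -0.184, 0.144], [0.414, -0.181, 0.151], [0.414, -0.179, 0.151], [0.415, -0.177, 0.153], [0.413, -0.175, 0.149], [0.412, -0.173, 0.148], [0.417, -0.171, 0.154], [0.42, -0.168, 0.158], [0.418, -0.166, 0.156], [0.421, -0.164, 0.159], [0.42, -0.162, 0.158], [0.424, -0.159, 0.162], [0.421, -0.158, 0.159], [0.422, -0.156, 0.16], [0.422, -0.153, 0.161], [0.418, -0.152, 0.155], [0.419, -0.15, 0.156], [0.419, -0.148, 0.156], [0.418, -0.146, 0.155]]
```

```bash
python3 -m inch '[[0,0.022,0,0,0,0,-1],[0,0.022,0,0,0,0,-1],[0,0.022,0,0,0,0,-1]]' | tail -c 170|head -2; 
python3 - <<'E'
from go import *
delta([.40,-.16,.058],tool(-28,40,-1))
delta([.40,-.16,.046],tool(-28,40,-1))
E
```

```text
clock: 10.95
tool_pos: [0.4008, -0.1598, 0.1509]
clock 10.95 q [-0.45 -0.05  2.42  3.37  0.11  1.37] pos [ 400.8 -159.8  150.9] F [-0.1  0.  -4.3] w 27.7
turn [ 0.0007 -0.0002  0.0003] shift [ 0.5958 -0.0049  0.4943]
clock 10.95 q [-0.45 -0.05  2.42  3.37  0.11  1.37] pos [ 400.8 -159.8  150.9] F [-0.1  0.  -4.3] w 27.7
turn [ 0.0007 -0.0002  0.0003] shift [ 0.6723 -0.005   0.5586]
```

```bash
python3 -m inch '[[0,0,0,0.15,0,0.124,-1],[0,0,0,0.3,0,0.248,-1],[0,0,0,0.45,0,0.373,-1],[0,0,0,0.55,0,0.456,-1],[0,0,0,0.594,0,0.492,-1],[0,0,0,0.594,0,0.492,-1]]' | tail -c 170|head -4
python3 -m inch '[[0,0,0,0.012,0,0.01,-1],[0,0,0,0.012,0,0.01,-1]]' | tail -c 170|head -4
python3 -m inch '[[0,0,0,0.012,0,0.01,-1],[0,0,0,0.012,0,0.01,-1]]' | tail -c 170|head -4
python3 -c "
from go import *
delta([.40,-.16,.046],tool(-28,40,-1))"
```

```text
clock: 11.45
tool_pos: [0.3986, -0.1583, 0.0552]
tcp_rot: [0.549, 2.219, -0.252]
contact_force: [0.0, -0.7, -4.8]
clock: 11.62
tool_pos: [0.3995, -0.1589, 0.0556]
tcp_rot: [0.549, 2.215, -0.253]
contact_force: [0.4, 0.0, -4.7]
clock: 11.78
tool_pos: [0.3995, -0.1589, 0.0539]
tcp_rot: [0.549, 2.215, -0.253]
contact_force: [-0.3, 0.1, -4.2]
clock 11.7833 q [-0.45  0.3   2.45  3.2   0.48  1.55] pos [ 399.5 -158.9   53.9] F [-0.3  0.1 -4.2] w 27.6
turn [ 0.0006 -0.0001  0.0001] shift [ 0.0454 -0.0061  0.0484]
```

Not yet touching; I creep down in 1 mm steps.

```bash
for i in 1 2 3; do python3 -m inch '[[0,0,0,0.0064,0,0.0054,-1],[0,0,0,0.0064,0,0.0054,-1],[0,0,0,0.0064,0,0.0054,-1]]' | grep -E "tool_pos|contact"; done
```

```text
tool_pos: [0.3993, -0.1589, 0.0526]
contact_force: [-1.0, -0.2, -4.7]
tool_pos: [0.3993, -0.1588, 0.0514]
contact_force: [0.5, 0.0, -4.7]
tool_pos: [0.3992, -0.1589, 0.0503]
contact_force: [-0.3, 0.5, -4.9]
```

```bash
for i in 1 2 3 4; do python3 -m inch '[[0,0,0,0.0064,0,0.0054,-1],[0,0,0,0.0064,0,0.0054,-1],[0,0,0,0.0064,0,0.0054,-1]]' | grep -E "tool_pos|contact"; done
```

```text
tool_pos: [0.3994, -0.1589, 0.0495]
contact_force: [0.3, 0.5, -2.7]
tool_pos: [0.3996, -0.1591, 0.0488]
contact_force: [-2.9, -2.3, 2.9]
tool_pos: [0.4, -0.1594, 0.0485]
contact_force: [-9.2, -0.6, 17.2]
tool_pos: [0.4006, -0.1597, 0.0485]
contact_force: [-14.4, 2.2, 31.1]
```

```bash
python3 -m inch '[[0,0,0,-0.0155,0,-0.013,-1],[0,0,0,-0.0155,0,-0.013,-1],[0,0,0,-0.0155,0,-0.013,-1]]' | grep -E "tool_pos|contact"
python3 -m inch '[[0,0,0,0,0,0,-0.1],[0,0,0,0,0,0,0.1],[0,0,0,0,0,0,0.2],[0,0,0,0,0,0,0.2],[0,0,0,0,0,0,0.2],[0,0,0,0,0,0,0.2]]' | grep -E "tool_pos|contact|grip"
python3 -m inch '[[0,0,0,0,0,-0.05,0.2],[0,0,0,0,0,-0.15,0.2],[0,0,0,0,0,-0.4,0.2],[0,0,0,0,0,-0.7,0.2],[0,0,0,0,0,-0.7,0.2]]' | grep -E "tool_pos|contact|grip"
python3 - <<'E'
from go import *
import cv2
delta([.36,-.13,.28],tool(-28,90,-1))
for n in("scene","top"):
    d=r.get_image(n); np.savez(f"pics/{n}1.npz",**d)
    if n=="scene": a=d["image"][90:250,140:340]
    else: b=d["image"][200:360,300:500]
cv2.imwrite("pics/stand.png",cv2.resize(np.hstack([a,b]),(800,320),interpolation=cv2.INTER_CUBIC)[:,:,::-1])
E
```

```text
tool_pos: [0.3994, -0.159, 0.049]
contact_force: [-0.1, -2.7, 0.4]
tool_pos: [0.3992, -0.1588, 0.0487]
contact_force: [-0.6, 0.7, -0.8]
grip_width: 0.0512
gripper_force: 0.0
tool_pos: [0.3739, -0.1365, 0.1129]
contact_force: [-0.3, 0.5, 0.8]
grip_width: 0.0513
gripper_force: 0.0
clock 14.7 q [-0.41  0.    2.52  3.39  0.25  1.39] pos [ 373.9 -136.5  112.9] F [-0.3  0.5  0.8] w 51.3
turn [ 2.000e-04  1.377e-01 -1.000e-04] shift [-0.9773 -0.0051 -1.0001]
```

View pics/stand.png

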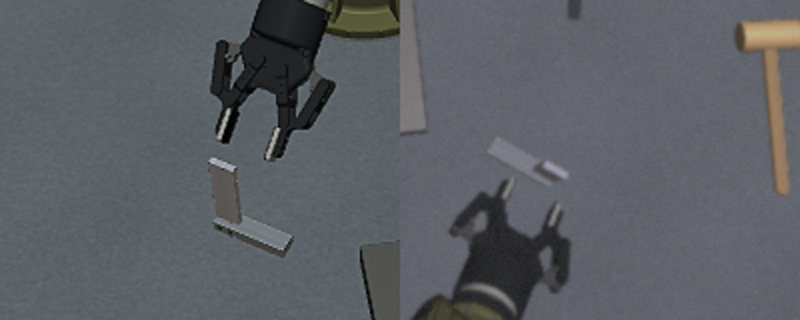

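The square stands on its foot by itself (heel end on the right at about (565,175) in the top crop). Next I raise the hand and unwind the roll.

```bash
python3 - <<'E'
from go import *
delta([.39,-.14,.23],tool(-28,40,-1))
delta([.39,-.14,.23],tool(0,45,1))
E
```

```text
clock 14.8 q [-0.41  0.02  2.52  3.38  0.26  1.39] pos [ 372.9 -136.6  109. ] F [-0.2  0.6  0.1] w 51.4
turn [-0.     -0.0019  0.0001] shift [-0.8555  0.0415 -0.5519]
clock 14.8 q [-0.41  0.02  2.52  3.38  0.26  1.39] pos [ 372.9 -136.6  109. ] F [-0.2  0.6  0.1] w 51.4
turn [0.0166 0.0805 0.4399] shift [-0.8555  0.0415 -0.5519]
```

```bash
python3 -m inch '[[0,0,0,-0.4,0,-0.28,0.2],[0,0,0,-0.855,0.04,-0.55,0.2],[0,0,0,-0.855,0.04,-0.55,0.2],[0,0,0,-0.855,0.04,-0.55,0.2],[0,0,0,-0.855,0.04,-0.55,0.2]]' | grep -E "tool_pos|contact"
for i in 1 2 3 4; do python3 -m inch '[[0,0,-0.125,0,0,0,0.2],[0,0,-0.125,0,0,0,0.2],[0,0,-0.125,0,0,0,0.2],[0,0,-0.125,0,0,0,0.2],[0,0,-0.125,0,0,0,0.2],[0,0,-0.125,0,0,0,0.2],[0,0,-0.125,0,0,0,0.2]]' | grep tool_pos; done
python3 - <<'E'
from go import *
delta([.39,-.14,.23],tool(0,45,1))
E
```

```text
tool_pos: [0.3844, -0.1543, 0.1789]
contact_force: [1.7, 9.0, -4.6]
tool_pos: [0.3842, -0.1546, 0.1781]
tool_pos: [0.3842, -0.1546, 0.1781]
tool_pos: [0.3842, -0.1546, 0.1781]
tool_pos: [0.3843, -0.1546, 0.1783]
clock 17.55 q [-0.47 -0.18  2.45  4.1   0.   -2.52] pos [ 384.3 -154.6  178.3] F [ 0.1 -0.4  0.5] w 51.0
turn [ 0.0556 -0.0145 -0.0513] shift [ 0.3231 -0.1313 -0.2854]
```

```bash
python3 -m inch '[[0.056,-0.014,-0.03,0.2,-0.1,-0.2,0.2],[0.056,-0.014,-0.03,0.2,-0.1,-0.2,0.2],[0.056,-0.014,-0.03,0.2,-0.1,-0.2,0.2],[0.056,-0.014,-0.03,0.2,-0.1,-0.2,0.2],[0.056,-0.014,-0.03,0.2,-0.1,-0.2,0.2],[0.056,-0.014,-0.03,0.2,-0.1,-0.2,0.2]]' | grep -E "tool_pos|contact"
python3 - <<'E'
from go import *
delta([.39,-.14,.23],tool(0,45,1))
E
```

```text
tool_pos: [0.4164, -0.0264, 0.1642]
contact_force: [0.9, -0.7, -0.7]
clock 18.05 q [-0.15 -0.13  2.43  4.16  0.   -2.55] pos [416.4 -26.4 164.2] F [ 0.9 -0.7 -0.7] w 51.1
turn [ 0.0175 -0.0092 -0.0222] shift [ 0.3938  0.9557 -0.4201]
```

```bash
python3 -m inch '[[-0.03,0.06,0,0,0,0,0.2],[-0.03,0.06,0,0,0,0,0.2],[-0.03,0.06,0,0,0,0,0.2],[-0.03,0.06,0,0,0,0,0.2],[-0.03,0.06,0,0,0,0,0.2]]' | grep -E "tool_pos|contact"
python3 - <<'E'
from go import *
delta([.42,-.06,.2],tool(0,35,1)); R=Ro.from_rotvec(r.observe()["tcp_rot"]).as_matrix(); print(R.round(2))
E
```

```text
tool_pos: [0.4232, -0.0252, 0.1662]
contact_force: [0.4, -0.5, 0.2]
clock 18.4667 q [ 0.06  0.08  2.52  3.74  0.75 -1.96] pos [423.2 -25.2 166.2] F [ 0.4 -0.5  0.2] w 50.9
turn [ 0.0532 -0.0407 -0.015 ] shift [ 0.2697  0.3012 -0.0202]
[[ 0.34 -0.33  0.88]
 [-0.05 -0.94 -0.34]
 [ 0.94  0.07 -0.33]]
```

```bash
python3 -m inch '[[0.064,0,0,0.2,0,0.15,0.2],[0.128,0,0,0.4,0,0.3,0.2],[0.128,0,0,0.4,0,0.3,0.2],[0.128,0,0,0.4,0,0.3,0.2],[0.128,0,0,0.4,0,0.3,0.2],[0.128,0,0,0.4,0,0.3,0.2],[0.128,0,0,0.4,0,0.3,0.2],[0.128,0,0,0.4,0,0.3,0.2]]' | grep -E "tool_pos|contact"
python3 - <<'E'
from go import *
delta([.45,-.06,.25],tool(25,45,1)); R=Ro.from_rotvec(r.observe()["tcp_rot"]).as_matrix(); print(R.round(2))
E
```

```text
tool_pos: [0.4724, -0.0398, 0.1994]
contact_force: [0.8, -0.3, 0.9]
clock 19.1333 q [-0.42  0.07  2.41  2.27  0.77 -0.95] pos [472.4 -39.8 199.4] F [ 0.8 -0.3  0.9] w 51.0
turn [ 0.0321 -0.0785 -0.039 ] shift [ 0.3523  0.0956 -0.3285]
[[ 0.31  0.14  0.94]
 [-0.06 -0.98  0.16]
 [ 0.95 -0.1  -0.3 ]]
```

Working as intended: q4 is unwinding, now 2.27. Next I pitch down.

```bash
python3 -m inch '[[0.032,-0.078,-0.039,0.35,0.1,-0.33,0.2],[0.032,-0.078,-0.039,0.35,0.1,-0.33,0.2],[0.032,-0.078,-0.039,0.35,0.1,-0.33,0.2],[0.032,-0.078,-0.039,0.35,0.1,-0.33,0.2],[0.032,-0.078,-0.039,0.35,0.1,-0.33,0.2],[0.032,-0.078,-0.039,0.35,0.1,-0.33,0.2],[0.032,-0.078,-0.039,0.35,0.1,-0.33,0.2]]' | grep -E "tool_pos|contact"
python3 - <<'E'
from go import *
delta([.45,-.06,.25],tool(-28,90,1)); 
o=Ro.from_euler('z',-28,degrees=True).as_matrix()
E
```

```text
tool_pos: [0.4495, -0.061, 0.2499]
contact_force: [-0.1, 0.6, -0.3]
clock 19.7167 q [-0.52 -0.13  2.18  0.99  0.79  0.03] pos [449.5 -61.  249.9] F [-0.1  0.6 -0.3] w 51.4
turn [-0.06   -0.1233  0.1338] shift [ 0.0053 -0.0057  0.0047]
```

```bash
python3 - <<'E'
from go import *
delta([.45,-.0,.27],tool(62,90,1))
E
```

```text
clock 19.7167 q [-0.52 -0.13  2.18  0.99  0.79  0.03] pos [449.5 -61.  249.9] F [-0.1  0.6 -0.3] w 51.4
turn [ 0.0442 -0.1278 -0.1012] shift [ 0.2605 -0.4654  0.0408]
```

```bash
python3 -m inch '[[0.044,-0.128,-0.101,0.26,-0.465,0.04,0],[0.044,-0.128,-0.101,0.26,-0.465,0.04,0],[0.044,-0.128,-0.101,0.26,-0.465,0.04,0],[0.044,-0.128,-0.101,0.26,-0.465,0.04,0],[0.044,-0.128,-0.101,0.26,-0.465,0.04,0],[0.044,-0.128,-0.101,0.26,-0.465,0.04,0],[0.044,-0.128,-0.101,0.26,-0.465,0.04,0],[0.044,-0.128,-0.101,0.26,-0.465,0.04,0]]' | grep -E "tool_pos|contact|grip"
cat > sq.py <<'E'
from meas import *
from station import r
def grab(tag):
    out={}
    for n in("scene","top"):
        d=r.get_image(n); np.savez(f"pics/{n}{tag}.npz",**d); out[n]=d
    return out
E
python3 - <<'E'
from go import *
delta([.45,-.0,.27],tool(62,90,1))
from sq import *
o=grab("2")
for n,d in o.items():
    C=cloud(d); B=(C[...,0]>.33)&(C[...,0]<.55)&(C[...,1]>-.25)&(C[...,1]<-.05)
    m=B&(C[...,2]>.105)&(C[...,2]<.125); X=C[m]; print(n,"bladetop",len(X),X[:,2].max().round(3),rect(X[:,:2]),axis(X[:,:2]))
    m=B&(C[...,2]>.011)&(C[...,2]<.022); X=C[m]; print(n,"foottop",len(X),rect(X[:,:2]),axis(X[:,:2]))
i=o["scene"]["image"]; cv2.imwrite("pics/s2.png",cv2.resize(i[60:300,140:460],(640,480))[:,:,::-1])
E
```

```text
tool_pos: [0.4502, 0.0004, 0.2701]
contact_force: [-0.3, 0.1, 0.7]
grip_width: 0.0429
gripper_force: 0.0
clock 20.3833 q [-0.1   0.04  1.79  0.04  1.27  0.42] pos [4.502e+02 4.000e-01 2.701e+02] F [-0.3  0.1  0.7] w 42.9
turn [ 0.0034 -0.0083 -0.0071] shift [-0.0035 -0.0001  0.0006]
scene bladetop 80 0.119 (array([ 414.7, -167.1]), 32.0, 12.4, 58.57, [[401.1000061035156, -177.5], [411.6000061035156, -184.0], [428.29998779296875, -156.6999969482422], [417.70001220703125, -150.3000030517578]]) (np.float64(59.57764530269695), array([ 416. , -166.6]))
scene foottop 328 (array([ 428.5, -140.3]), 91.1, 27.0, 61.33, [[394.79998779296875, -173.8000030517578], [418.5, -186.8000030517578], [462.20001220703125, -106.80000305175781], [438.6000061035156, -93.80000305175781]]) (np.float64(65.8467646313608), array([ 433. , -136.6]))
top bladetop 52 0.12 (array([ 412.9, -167.5]), 29.1, 8.1, 60.66, [[402.20001220703125, -178.1999969482422], [409.29998779296875, -182.10000610351562], [423.5, -156.8000030517578], [416.5, -152.8000030517578]]) (np.float64(61.77043697519159), array([ 412.6, -167.2]))
top foottop 269 (array([ 427.1, -140.8]), 88.8, 24.4, 61.88, [[395.3999938964844, -174.1999969482422], [416.8999938964844, -185.6999969482422], [458.79998779296875, -107.4000015258789], [437.29998779296875, -95.9000015258789]]) (np.float64(56.48570455460763), array([ 429.1, -134.5]))
```

View pics/s2.png

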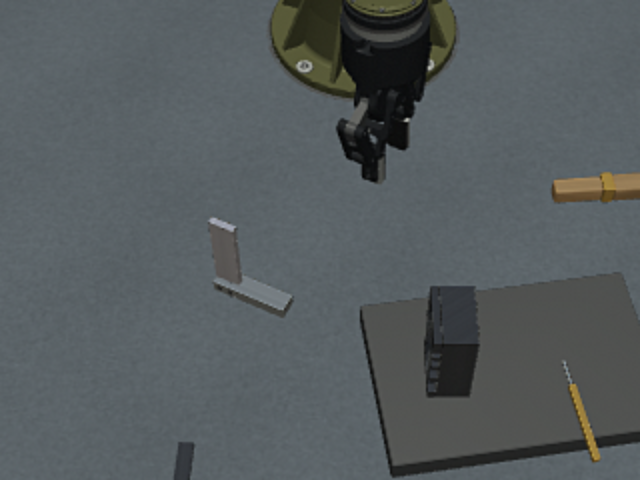

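```bash
python3 - <<'E'
from go import *
delta([.4146,-.1645,.17],tool(61.6,90,1))
E
```

```text
clock 20.4833 q [-0.1   0.04  1.79  0.04  1.27  0.42] pos [450.8   1.3 269.7] F [ 0.4 -0.5 -0.3] w 43.0
turn [ 0.0034 -0.0088 -0.0059] shift [-1.388   0.4254  0.7633]
```

```bash
python3 -m inch '[[0.0034,-0.009,-0.006,-0.7,0.21,0,0],[0.0034,-0.009,-0.006,-0.7,0.21,0,0],[0.0034,-0.009,-0.006,-0.7,0.21,0,0],[0.0034,-0.009,-0.006,-0.7,0.21,0,0],[0.0034,-0.009,-0.006,-0.7,0.21,0,0]]' | grep -E "tool_pos|contact|grip"
python3 - <<'E'
from go import *
delta([.4146,-.1645,.17],tool(61.6,90,1))
E
```

```text
tool_pos: [0.4292, -0.0843, 0.2662]
contact_force: [-0.1, 0.7, -0.2]
grip_width: 0.0427
gripper_force: 0.0
clock 20.9 q [-0.28  0.03  1.8   0.    1.3   0.22] pos [429.2 -84.3 266.2] F [-0.1  0.7 -0.2] w 42.7
turn [ 0.0006 -0.0007 -0.0006] shift [-0.6487  0.21    0.7996]
```

```bash
python3 -m inch '[[0,0,0,-0.65,0.21,0.4,0],[0,0,0,-0.65,0.21,0.4,0],[0,0,0,-0.65,0.21,0.4,0],[0.0006,-0.0007,-0.0006,-0.65,0.21,0.8,0],[0.0006,-0.0007,-0.0006,-0.65,0.21,0.8,0],[0.0006,-0.0007,-0.0006,-0.65,0.21,0.8,0]]' | grep -E "tool_pos|contact|grip"
python3 - <<'E'
from go import *
delta([.4146,-.1645,.098],tool(61.6,90,1))
E
```

```text
tool_pos: [0.4146, -0.1635, 0.1692]
contact_force: [-0.2, 0.9, 1.0]
grip_width: 0.0427
gripper_force: 0.0
clock 21.4 q [-0.46  0.17  1.9  -0.    1.08  0.03] pos [ 414.6 -163.5  169.2] F [-0.2  0.9  1. ] w 42.7
turn [-0.0005  0.0001  0.0006] shift [-0.0069  0.0062  0.5932]
```

```bash
python3 -m inch '[[0,0,0,-0.007,0.006,0.2,0],[0,0,0,-0.007,0.006,0.4,0],[0,0,0,-0.007,0.006,0.55,0],[0,0,0,-0.007,0.006,0.593,0],[0,0,0,-0.007,0.006,0.593,0]]' | grep -E "tool_pos|contact|grip"
python3 -m inch '[[0,0,0,0,0,0,-0.4],[0,0,0,0,0,0,-0.5],[0,0,0,0,0,0,-0.6],[0,0,0,0,0,0,-1],[0,0,0,0,0,0,-1],[0,0,0,0,0,0,-1],[0,0,0,0,0,0,-1],[0,0,0,0,0,0,-1]]' | grep -E "tool_pos|contact|grip"
python3 -m inch '[[0,0,0,0,0,-0.02,-1],[0,0,0,0,0,-0.1,-1],[0,0,0,0,0,-0.3,-1],[0,0,0,0,0,-0.5,-1],[0,0,0,0,0,-0.6,-1],[0,0,0,0,0,-0.6,-1]]' | grep -E "tool_pos|contact|grip"
```

```text
tool_pos: [0.4159, -0.1654, 0.1002]
contact_force: [0.3, 0.4, -0.1]
grip_width: 0.0427
gripper_force: 0.0
tool_pos: [0.4157, -0.1661, 0.1006]
contact_force: [-2.7, 3.1, 9.6]
grip_width: 0.0075
gripper_force: 58.9
tool_pos: [0.4163, -0.1664, 0.1747]
contact_force: [1.0, -0.4, -4.9]
grip_width: 0.007
gripper_force: 59.1
```

```bash
for i in 1 2 3; do python3 -m inch '[[0,0,0,0.2,-0.1,-0.05,-1],[0,0,0,0.45,-0.226,-0.05,-1],[0,0,0,0.7,-0.352,-0.05,-1],[0,0,0,0.785,-0.395,-0.05,-1],[0,0,0,0.785,-0.395,-0.05,-1]]' | grep -E "tool_pos|grip"; done
python3 -m inch '[[0,0,-0.0125,0,0,0,-1],[0,0,-0.025,0,0,0,-1],[0,0,-0.0375,0,0,0,-1],[0,0,-0.05,0,0,0,-1],[0,0,-0.0625,0,0,0,-1],[0,0,-0.0747,0,0,0,-1],[0,0,-0.0747,0,0,0,-1]]' | grep -E "tool_pos|grip"
python3 - <<'E'
from go import *
delta([.5056,.1141,.14],tool(88.5,90,1))
from sq import *
o=grab("3")
T=r.observe()["tool_pos"]
for n,d in o.items():
    C=cloud(d); B=(abs(C[...,0]-T[0])<.05)&(C[...,1]>T[1]-.04)&(C[...,1]<T[1]+.1)
    m=B&(C[...,2]>.06)&(C[...,2]<.15)&(C[...,1]>T[1]+.035); X=C[m]
    if len(X)>20:
        print(n,"foot",len(X),rect(X[:,:2]),axis(X[:,:2])); 
        t=X[X[:,2]>np.median(X[:,2])-.006]; p=np.polyfit(t[:,1],t[:,2],1); print("slope deg",np.degrees(np.arctan(p[0])),np.polyval(p,T[1]),len(t))
i=o["scene"]["image"]; cv2.imwrite("pics/s3.png",cv2.resize(i[60:300,240:560],(640,480))[:,:,::-1])
E
```

```text
tool_pos: [0.4176, -0.0583, 0.1768]
grip_width: 0.0073
gripper_force: 59.4
tool_pos: [0.4206, 0.0465, 0.1827]
grip_width: 0.0069
gripper_force: 59.5
tool_pos: [0.4235, 0.1515, 0.1885]
grip_width: 0.0072
gripper_force: 59.7
tool_pos: [0.4237, 0.1489, 0.1886]
grip_width: 0.0074
gripper_force: 59.6
clock 24.8167 q [ 0.26  0.15  1.87 -0.    1.13  0.28] pos [423.7 148.9 188.6] F [ 0.1 -0.7 -4.8] w 7.4
turn [-0.0001  0.0004  0.001 ] shift [-0.2755  0.6886  0.4054]
scene foot 205 (array([425.2, 201.5]), 30.2, 34.9, 3.0, [[409.29998779296875, 218.1999969482422], [411.1000061035156, 183.3000030517578], [441.20001220703125, 184.89999389648438], [439.3999938964844, 219.6999969482422]]) (np.float64(92.11902264002474), array([427.6, 201.7]))
slope deg -2.594171642660252 0.103585512991514 172
```

View pics/s3.png

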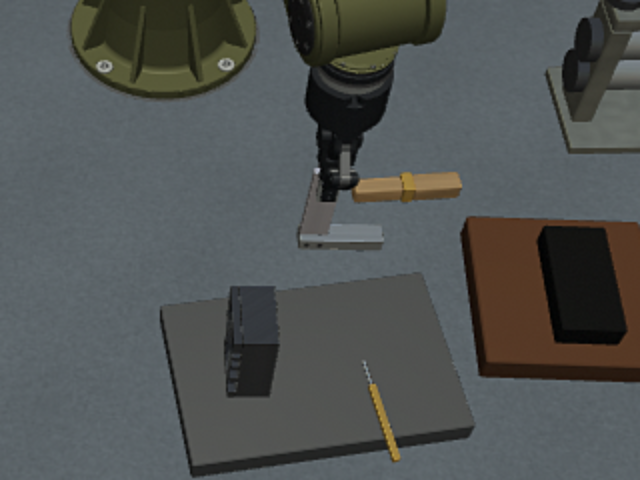

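The scene picture shows the square hanging upright with the foot to the left of the robot (picture 300–383, row 240). The block is at (253,340) and the scriber tip at (364,362). Before lowering I check the plate's near edge.

```bash
python3 - <<'E'
from go import *
from h import *
t=load("top0"); print(ray(t,[[194,278],[313.7,265.8],[188,205],[305,193]],.03).round(3))
delta([.4956,.1191,.19],tool(88.5,90,1))
E
```

```text
[[ 0.425  0.272  0.03 ]
 [ 0.461 -0.022  0.03 ]
 [ 0.608  0.298  0.03 ]
 [ 0.646  0.004  0.03 ]]
clock 24.9167 q [ 0.26  0.15  1.87 -0.    1.13  0.29] pos [423.7 149.3 188.8] F [ 0.3  0.1 -4.2] w 7.4
turn [0.     0.0004 0.    ] shift [-0.236   0.6058 -0.0097]
```

```bash
python3 -m inch '[[0,0,0,-0.08,0.2,0,-1],[0,0,0,-0.16,0.4,0,-1],[0,0,0,-0.236,0.606,0,-1],[0,0,0,-0.236,0.606,0.2,-1],[0,0,0,-0.236,0.606,0.4,-1],[0,0,0,-0.236,0.606,0.44,-1],[0,0,0,-0.236,0.606,0.44,-1]]' | grep -E "tool_pos|contact"
for i in 1 2 3; do python3 -m inch '[[0,0,0,0,0,0.0085,-1],[0,0,0,0,0,0.0085,-1],[0,0,0,0,0,0.0085,-1]]' | grep -E "tool_pos|contact"; done
```

```text
tool_pos: [0.4952, 0.1196, 0.1353]
contact_force: [-0.2, -0.4, -4.3]
tool_pos: [0.4959, 0.1204, 0.1361]
contact_force: [0.2, -0.0, -4.4]
tool_pos: [0.4957, 0.1204, 0.1345]
contact_force: [0.0, -0.4, -3.7]
tool_pos: [0.4958, 0.1203, 0.1334]
contact_force: [-0.7, -0.9, -2.7]
```

```bash
for i in 1 2 3; do python3 -m inch '[[0,0,0,0,0,0.0085,-1],[0,0,0,0,0,0.0085,-1],[0,0,0,0,0,0.0085,-1]]' | grep -E "tool_pos|contact"; done
```

```text
tool_pos: [0.4961, 0.1201, 0.1331]
contact_force: [-1.6, -4.6, 6.4]
tool_pos: [0.4964, 0.1198, 0.1329]
contact_force: [-4.9, -6.6, 15.7]
tool_pos: [0.4968, 0.1196, 0.1325]
contact_force: [-5.2, -11.6, 21.8]
```

```bash
python3 -m inch '[[0,0,0,0,0,-0.015,-1],[0,0,0,0,0,-0.021,-1],[0,0,0,0,0,-0.021,-1]]' | grep -E "tool_pos|contact"
python3 -m inch '[[0,0,0,0,0,0,-0.7],[0,0,0,0,0,0,-0.6],[0,0,0,0,0,0,-0.55],[0,0,0,0,0,0,-0.5],[0,0,0,0,0,0,-0.5]]' | grep -E "tool_pos|contact|grip"
python3 -m inch '[[0,0,0,0,0,-0.3,-0.5],[0,0,0,0,0,-0.6,-0.5],[0,0,0,0,0,-0.7,0],[0,0,0,-0.5,0.2,-0.9,0],[0,0,0,-1,0.5,-0.9,0],[0,0,0,-1,0.6,-0.9,0],[0,0,0,-1,0.6,-0.9,0]]' | grep -E "tool_pos|contact|grip"
python3 - <<'E'
from sq import *
from go import *
delta([.4956,.1191,.19],tool(88.5,90,1))
o=grab("4")
for n,d in o.items():
    C=cloud(d); B=(C[...,0]>.46)&(C[...,0]<.6)&(C[...,1]>.095)&(C[...,1]<.24)
    m=B&(C[...,2]>.135)&(C[...,2]<.155); X=C[m]; print(n,"bladetop",len(X),X[:,2].max().round(3),rect(X[:,:2]),axis(X[:,:2]))
    m=B&(C[...,2]>.041)&(C[...,2]<.052)&(C[...,0]<.53); X=C[m]; print(n,"foottop",len(X),rect(X[:,:2]),axis(X[:,:2]))
    B=(C[...,0]>.46)&(C[...,0]<.62)&(C[...,1]>.02)&(C[...,1]<.12); m=B&(C[...,2]>.126)&(C[...,2]<.15)&~((C[...,1]>.095)&(C[...,0]<.52)); X=C[m]; print(n,"block",len(X),rect(X[:,:2]),axis(X[:,:2]))
a,b=o["scene"]["image"][150:310,290:490],o["top"]["image"][150:310,170:370]; cv2.imwrite("pics/s4.png",cv2.resize(np.hstack([a,b]),(800,320),interpolation=cv2.INTER_CUBIC)[:,:,::-1])
E
```

```text
tool_pos: [0.4959, 0.1202, 0.133]
contact_force: [0.0, -4.2, 3.8]
tool_pos: [0.4956, 0.1204, 0.1327]
contact_force: [-0.8, 0.4, 0.4]
grip_width: 0.0215
gripper_force: 0.0
tool_pos: [0.5665, -0.0045, 0.2417]
contact_force: [-0.5, -0.2, 0.2]
grip_width: 0.0426
gripper_force: 0.0
clock 28.25 q [-0.07  0.34  1.49 -0.    1.31 -0.05] pos [566.5  -4.5 241.7] F [-0.5 -0.2  0.2] w 42.6
turn [0.0003 0.0004 0.0003] shift [ 1.0164 -0.6168  0.4269]
scene bladetop 81 0.148 (array([497. , 115.1]), 9.7, 29.0, 1.07, [[491.8999938964844, 129.5], [492.3999938964844, 100.5], [502.1000061035156, 100.5999984741211], [501.5, 129.6999969482422]]) (np.float64(89.29954653458364), array([497.4, 115.1]))
scene foottop 339 (array([498.2, 148.3]), 84.6, 28.3, 88.05, [[482.6000061035156, 106.5], [510.8999938964844, 105.5999984741211], [513.7000122070312, 190.10000610351562], [485.5, 191.10000610351562]]) (np.float64(94.40039267438968), array([499.3, 151.9]))
scene block 726 (array([550.1,  69. ]), 45.5, 73.2, 88.9, [[513.0, 46.900001525878906], [586.2000122070312, 45.5], [587.0999755859375, 91.0], [513.90002441406
[... 519 characters left out ...]
[484.29998779296875, 190.3000030517578]]) (np.float64(83.12211362209497), array([494.3, 160.3]))
top block 0 (array([0., 0.]), 0.0, 0.0, 0.0, [[0.0, 0.0], [0.0, 0.0], [0.0, 0.0], [0.0, 0.0]]) (np.float64(nan), array([nan, nan]))meas.py:6: RuntimeWarning: Mean of empty slice.
  m=P2.mean(0); w,v=np.linalg.eigh(np.cov((P2-m).T)); return np.degrees(np.arctan2(v[1,1],v[0,1]))%180,(m*1000).round(1)
  ret = um.true_divide(
  avg = a.mean(axis, **keepdims_kw)
meas.py:6: RuntimeWarning: Degrees of freedom <= 0 for slice
  m=P2.mean(0); w,v=np.linalg.eigh(np.cov((P2-m).T)); return np.degrees(np.arctan2(v[1,1],v[0,1]))%180,(m*1000).round(1)
  c *= np.true_divide(1, fact)
  c *= np.true_divide(1, fact)
```

View pics/s4.png

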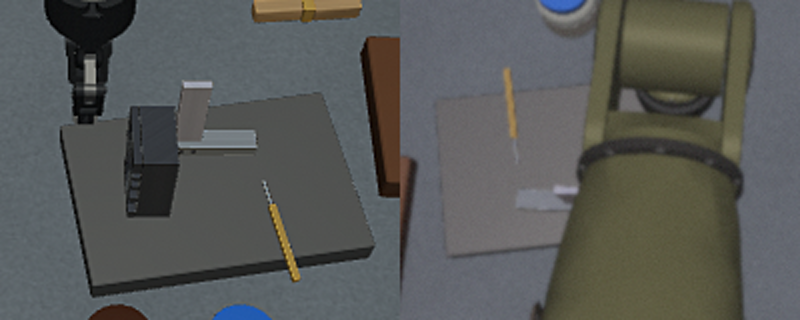

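The scene crop shows the square standing on the plate (blade top at (195,88), foot to (255,140)) left of the block, with the scriber untouched. I'll refine the ground-face line with sub-pixel edges from earlier frames.

```bash
python3 - <<'E'
from meas import *
def edge(d,h,ends,half=6):
    "subpixel edge near the projected segment 'ends' (m), scanned along +-half px in image columns"
    g=cv2.cvtColor(d["image"],cv2.COLOR_RGB2GRAY).astype(float); p=proj(d,ends); v0,v1=sorted(p[:,1]); pts=[]
    for v in range(int(np.ceil(v0)),int(v1)):
        u=np.interp(v,*zip(*sorted(p[:,::-1].tolist()))); x=np.arange(int(u)-half,int(u)+half+1); 
        s=abs(np.diff(g[v,x])); k=s.argmax(); w=slice(max(k-2,0),k+3); pts.append(((x[:-1]+.5)[w]@s[w]/s[w].sum(),v))
    X=ray(d,pts,h)[:,:2]*1000
    for _ in range(3):
        f=np.polyfit(X[:,0],X[:,1],1); e=X[:,1]-np.polyval(f,X[:,0]); X=X[abs(e)<max(2*e.std(),.3)]
    return np.degrees(np.arctan(f[0])).round(2),np.polyval(f,549).round(2),len(X),e.std().round(2),X[[0,-1]].round(1).tolist()
for n in("top0","scene0","scene2","top2","scene3"):
    d=load(n); print(n,"face",edge(d,.135,np.array([[.518,.0916,.135],[.580,.0905,.135]])),"groove",edge(d,.135,np.array([[.518,.046,.135],[.580,.045,.135]]))[:4])
E
```

```text
top0 face (np.float64(-0.76), np.float64(90.43), 22, np.float64(0.51), [[579.3, 90.5], [521.4, 91.1]]) groove (np.float64(1.41), np.float64(40.32), 23, np.float64(0.81))
scene0 face (np.float64(-0.57), np.float64(91.29), 25, np.float64(0.86), [[518.4, 91.9], [575.8, 90.4]]) groove (np.float64(-8.69), np.float64(43.02), 22, np.float64(1.12))
scene2 face (np.float64(-0.39), np.float64(91.33), 25, np.float64(0.95), [[518.4, 92.0], [575.8, 91.1]]) groove (np.float64(-8.8), np.float64(42.82), 20, np.float64(1.06))
top2 face (np.float64(-1.01), np.float64(90.39), 26, np.float64(0.53), [[579.3, 89.8], [521.4, 91.2]]) groove (np.float64(-20.62), np.float64(49.06), 22, np.float64(4.04))
scene3 face (np.float64(-0.58), np.float64(91.3), 25, np.float64(0.94), [[518.4, 91.6], [575.8, 90.4]]) groove (np.float64(-8.72), np.float64(42.82), 20, np.float64(1.09))
```

```bash
python3 -m inch '[[0,0,0,0.3,-0.18,0,-0.2],[0,0,0,0.6,-0.37,0,-0.2],[0,0,0,0.9,-0.55,0,-0.2],[0,0,0,0.99,-0.615,0,-0.2],[0,0,0,0.99,-0.615,0,-0.2]]' | grep -E "tool_pos|contact"
python3 - <<'E'
from go import *
delta([.4958,.1199,.131],tool(88.5,90,1))
E
```

```text
tool_pos: [0.4918, 0.1224, 0.2409]
contact_force: [0.5, -0.1, -0.2]
clock 28.7667 q [ 0.17  0.21  1.66 -0.    1.27  0.19] pos [491.8 122.4 240.9] F [ 0.5 -0.1 -0.2] w 34.4
turn [0.0001 0.0002 0.0012] shift [-0.0188  0.0335  0.916 ]
```

```bash
python3 -m inch '[[0,0,0.0012,-0.019,0.0335,0.25,-0.2],[0,0,0.0012,-0.019,0.0335,0.5,-0.2],[0,0,0.0012,-0.019,0.0335,0.75,-0.2],[0,0,0.0012,-0.019,0.0335,0.88,-0.2],[0,0,0.0012,-0.019,0.0335,0.91,-0.2],[0,0,0.0012,-0.019,0.0335,0.91,-0.2]]' | grep -E "tool_pos|contact"
python3 -m inch '[[0,0,0,0,0,0,-0.5],[0,0,0,0,0,0,-0.6],[0,0,0,0,0,0,-0.7],[0,0,0,0,0,0,-1],[0,0,0,0,0,0,-1],[0,0,0,0,0,0,-1],[0,0,0,0,0,0,-1]]' | grep -E "tool_pos|contact|grip"
python3 - <<'E'
from go import *
delta([.5497,.1185,.131],tool(89.0,90,1))
E
```

```text
tool_pos: [0.4975, 0.1166, 0.1309]
contact_force: [0.5, -0.1, 0.4]
tool_pos: [0.4981, 0.1168, 0.1325]
contact_force: [-2.0, -0.4, 7.6]
grip_width: 0.0071
gripper_force: 60.4
clock 29.85 q [ 0.16  0.35  1.76 -0.    1.03  0.19] pos [498.1 116.8 132.5] F [-2.  -0.4  7.6] w 7.1
turn [ 0.0003  0.0003 -0.002 ] shift [0.0273 0.4293 0.0135]
```

```bash
python3 -m inch '[[0,0,0,-0.03,0,-0.006,-1],[0,0,-0.002,-0.05,0,-0.006,-1],[0,0,-0.002,-0.05,0.08,-0.006,-1],[0,0,-0.002,-0.05,0.18,-0.006,-1],[0,0,-0.002,-0.05,0.28,-0.006,-1],[0,0,-0.002,-0.05,0.38,-0.006,-1],[0,0,-0.002,-0.05,0.43,-0.006,-1],[0,0,-0.002,-0.05,0.43,-0.006,-1]]' | grep -E "tool_pos|contact|grip"
python3 -m inch '[[0,0,0,0,0,0,-1],[0,0,0,0,0,0,-1]]' | grep -E "tool_pos|contact|grip"
python3 - <<'E'
from go import *
delta([.5497,.1065,.131],tool(89.0,90,1))
from sq import *
o=grab("5"); d=o["scene"]; C=cloud(d)
B=(C[...,0]>.5)&(C[...,0]<.6)&(C[...,1]>.12)&(C[...,1]<.192); m=B&(C[...,2]>.041)&(C[...,2]<.055); X=C[m]; print("foot",rect(X[:,:2]),X[:,2].mean())
X=C[(C[...,0]>.5)&(C[...,0]<.6)&(C[...,1]>.03)&(C[...,1]<.0945)&(C[...,2]>.126)&(C[...,2]<.142)]; print("block",rect(X[:,:2]))
a,b=d["image"][150:310,290:490],o["top"]["image"][150:310,170:370]; cv2.imwrite("pics/s5.png",cv2.resize(np.hstack([a,b]),(800,320),interpolation=cv2.INTER_CUBIC)[:,:,::-1])
E
```

```text
tool_pos: [0.5503, 0.1088, 0.1327]
contact_force: [1.7, -2.9, 4.4]
grip_width: 0.0074
gripper_force: 61.6
tool_pos: [0.5494, 0.1091, 0.1327]
contact_force: [2.1, -1.7, 2.7]
grip_width: 0.0074
gripper_force: 61.5
clock 30.6833 q [ 0.13  0.45  1.62 -0.    1.08  0.15] pos [549.4 109.1 132.7] F [ 2.1 -1.7  2.7] w 7.4
turn [0.0004 0.0003 0.    ] shift [-0.0213  0.0026  0.0139]
foot (array([550.8, 151.6]), 62.4, 27.5, 87.31, [[535.5999755859375, 121.0999984741211], [563.0999755859375, 119.80000305175781], [566.0, 182.10000610351562], [538.5, 183.39999389648438]]) 0.045781816612211056
block (array([549.3,  70.3]), 48.3, 74.5, 89.06, [[511.70001220703125, 46.79999923706055], [586.2000122070312, 45.5], [586.9000244140625, 93.80000305175781], [512.5, 95.0]])
```

View pics/s5.png

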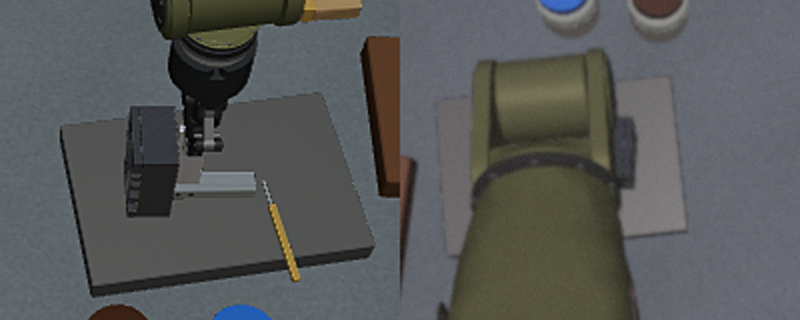

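```bash
python3 -m inch '[[0,0,0,0,0,-0.003,-1],[0,0,0,0,0,-0.003,-1]]' | grep -E "tool_pos|contact"
for i in 1 2 3; do python3 -m inch '[[0,0,0,-0.0042,0,0,-1],[0,0,0,-0.0042,0,0,-1],[0,0,0,-0.0042,0,0,-1]]' | grep -E "tool_pos|contact"; done
```

```text
tool_pos: [0.5489, 0.1092, 0.1326]
contact_force: [1.3, -2.2, 2.8]
tool_pos: [0.549, 0.109, 0.1326]
contact_force: [0.2, 2.9, 3.3]
tool_pos: [0.5491, 0.1084, 0.1326]
contact_force: [-1.0, 4.1, 3.6]
tool_pos: [0.5491, 0.1077, 0.1326]
contact_force: [-0.4, 3.5, 3.7]
```

```bash
python3 -m inch '[[0,0,0,0,0,-0.005,-1],[0,0,0,0,0,-0.005,-1]]' | grep -E "tool_pos|contact"
for i in 1 2 3; do python3 -m inch '[[0,0,0,-0.0025,0,0,-1],[0,0,0,-0.0025,0,0,-1]]' | grep -E "tool_pos|contact"; done
python3 - <<'E'
from sq import *
o=grab("6"); d=o["scene"]; C=cloud(d)
for n in ("5","6"):
    C=cloud(load("scene"+n)); X=C[(C[...,0]>.5)&(C[...,0]<.6)&(C[...,1]>.12)&(C[...,1]<.192)&(C[...,2]>.041)&(C[...,2]<.055)]; print("foot",rect(X[:,:2]))
    X=C[(C[...,0]>.5)&(C[...,0]<.6)&(C[...,1]>.03)&(C[...,1]<.0945)&(C[...,2]>.126)&(C[...,2]<.142)]; print("block",rect(X[:,:2])[:4])
E
```

```text
tool_pos: [0.5489, 0.1075, 0.1326]
contact_force: [-0.3, 1.6, -2.5]
tool_pos: [0.5489, 0.1075, 0.1327]
contact_force: [0.8, 4.3, -5.4]
tool_pos: [0.5488, 0.1073, 0.1328]
contact_force: [0.2, 5.0, -6.5]
tool_pos: [0.5489, 0.1071, 0.1329]
contact_force: [0.1, 7.7, -6.1]
foot (array([550.8, 151.6]), 62.4, 27.5, 87.31, [[535.5999755859375, 121.0999984741211], [563.0999755859375, 119.80000305175781], [566.0, 182.10000610351562], [538.5, 183.39999389648438]])
block (array([549.3,  70.3]), 48.3, 74.5, 89.06)
foot (array([549.5, 150.7]), 60.8, 27.0, 86.62, [[534.2999877929688, 121.0999984741211], [561.2999877929688, 119.5], [564.7999877929688, 180.1999969482422], [537.7999877929688, 181.8000030517578]])
block (array([549.4,  70. ]), 48.8, 74.1, 89.41)
```

```bash
python3 -m inch '[[0,0,0,0.004,0,0.005,-1],[0,0,0,0.004,0,0.005,-1],[0,0,0,0.004,0,0.005,-1]]' | grep -E "tool_pos|contact"
python3 -m inch '[[0,0,0,0,0,0,-0.8],[0,0,0,0,0,0,-0.75],[0,0,0,0,0,0,-0.7],[0,0,0,0,0,0,-0.6],[0,0,0,0,0,0,-0.6]]' | grep -E "tool_pos|contact|grip"
```

```text
tool_pos: [0.549, 0.1075, 0.1327]
contact_force: [-1.7, 4.7, -1.8]
tool_pos: [0.5493, 0.1071, 0.1328]
contact_force: [-0.2, 0.2, 0.2]
grip_width: 0.0172
gripper_force: 0.0
```

```bash
python3 -m inch '[[0,0,0,0,0,-0.15,-0.6],[0,0,0,0,0,-0.4,-0.6],[0,0,0,0,0,-0.7,-0.6],[0,0,0,0,0,-0.95,-0.6],[0,0,0,0,0,-0.95,-0.6]]' | grep -E "tool_pos|contact"
python3 -m inch '[[0,0,0,0.3,-0.3,0,-0.6],[0,0,0,0.6,-0.5,0,-0.6],[0,0,0,0.95,-0.5,0,-0.6],[0,0,0,0.95,-0.5,0,-0.6]]' | grep -E "tool_pos|contact"
python3 -m inch '[[0,0,0,0.3,0,0,-0.6],[0,0,0,0.6,0,0,-0.6],[0,0,0,0.95,0,0,-0.6],[0,0,0,0.95,0,0,-0.6]]' | grep -E "tool_pos|contact"
python3 - <<'E'
from sq import *
o=grab("7")
for n,d in o.items():
    C=cloud(d); I=lambda y0,y1,z0,z1:C[(C[...,0]>.5)&(C[...,0]<.6)&(C[...,1]>y0)&(C[...,1]<y1)&(C[...,2]>z0)&(C[...,2]<z1)]
    for nm,a in(("foot",(.125,.192,.041,.055)),("bladetop",(.08,.13,.1405,.16)),("block",(.03,.0945,.126,.1405))): X=I(*a); print(n,nm,len(X),rect(X[:,:2])[:4])
a,b=o["scene"]["image"][185:265,340:440],o["top"]["image"][190:270,210:310]; cv2.imwrite("pics/s7.png",cv2.resize(np.hstack([a,b]),(800,320),interpolation=cv2.INTER_CUBIC)[:,:,::-1])
E
```

```text
tool_pos: [0.5507, 0.1077, 0.2531]
contact_force: [1.1, -1.2, -0.1]
tool_pos: [0.4896, 0.2265, 0.2467]
contact_force: [-0.5, 0.8, 0.1]
tool_pos: [0.4923, 0.3417, 0.2454]
contact_force: [-0.7, -0.8, -0.6]
scene foot 267 (array([551.3, 153.3]), 56.5, 26.3, 87.64)
scene bladetop 71 (array([544.7,  98.6]), 45.1, 19.3, 65.0)
scene block 728 (array([549.3,  70.2]), 48.3, 74.4, 89.06)
top foot 221 (array([548.5, 152.6]), 55.4, 24.4, 88.81)
top bladetop 52 (array([547.9, 105.1]), 30.0, 8.4, 87.52)
top block 616 (array([547.8,  69.2]), 48.1, 70.5, 88.97)
```

View pics/s7.png

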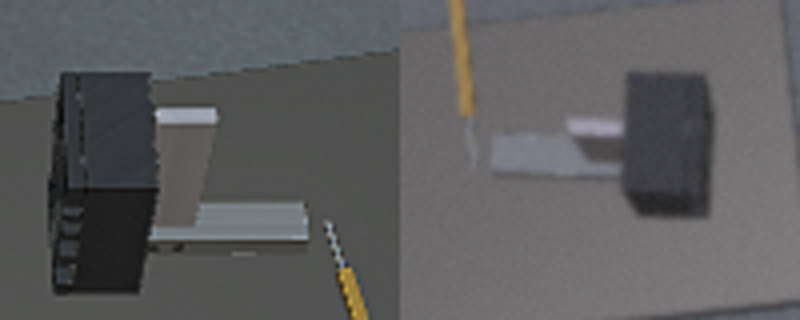

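The scene crop shows the blade standing against the block's ground face (155–217, row 115) and the scriber untouched. I've now viewed more pictures than the ten allowed, so I'll check with numbers only from here.

```bash
cat > fin.py <<'E'
from sq import *
def line(d,h,a,b,n=40,half=5):
    "subpixel edge across segment a-b (mm, xy) at height h (m): returns fitted direction deg, and centre point mm, rms"
    g=cv2.GaussianBlur(cv2.cvtColor(d["image"],cv2.COLOR_RGB2GRAY).astype(np.float32),(0,0),.6); a,b=np.array(a,float),np.array(b,float)
    q=proj(d,np.c_[np.linspace(a,b,n)/1000,np.full(n,h)]); t=q[-1]-q[0]; nn=np.array([-t[1],t[0]])/np.hypot(*t)
    s=np.arange(-half,half+.01,.25); G=np.array([cv2.remap(g,(p[0]+s*nn[0]).astype(np.float32)[None],(p[1]+s*nn[1]).astype(np.float32)[None],cv2.INTER_LINEAR)[0] for p in q])
    D=abs(np.diff(G,axis=1)); sm=s[:-1]+.125; k=D.mean(0).argmax(); w=abs(sm-sm[k])<1.6
    off=(D[:,w]*sm[w]).sum(1)/D[:,w].sum(1); X=ray(d,q+off[:,None]*nn,h)[:,:2]*1000
    vx,vy,x0,y0=cv2.fitLine(X.astype(np.float32),cv2.DIST_HUBER,0,.01,.01).ravel(); e=(X-[x0,y0])@[-vy,vx]
    return np.degrees(np.arctan2(vy,vx)).round(2)%180,np.round([x0,y0],2),e.std().round(2)
def report(tag):
    for n in("top","scene"):
        d=load(n+tag); x=536.5 if n=="scene" else 560.5
        print(n,"face",line(d,.135,(517,91.3),(581,90.4)),"footside",line(d,.046,(x,128),(x+.8,178)),"footend",line(d,.046,(541,181),(558,180.8)))
E
python3 -c "
from fin import *
report('7'); d=load('top0'); print(line(d,.135,(517,91.3),(581,90.4))); d=load('scene0'); print(line(d,.135,(517,91.3),(581,90.4)))"
```

```text
top face (np.float32(179.03), array([550.63,  90.59], dtype=float32), np.float64(0.17)) footside (np.float32(90.62), array([561.48, 153.11], dtype=float32), np.float64(0.44)) footend (np.float32(176.74), array([548.16, 181.1 ], dtype=float32), np.float64(0.15))
scene face (np.float32(179.04), array([551.42,  91.36], dtype=float32), np.float64(0.61)) footside (np.float32(88.93), array([537.88, 152.  ], dtype=float32), np.float64(0.04)) footend (np.float32(0.95), array([550.16, 180.83], dtype=float32), np.float64(0.38))
(np.float32(179.35), array([547.35,  90.58], dtype=float32), np.float64(0.2))
(np.float32(179.21), array([549.14,  91.14], dtype=float32), np.float64(0.53))
```

The square is within 0.1° of perpendicular to the face, which has not moved, and the gap is 0 ± 0.5 mm. I'll use the closed fingertips against the blade's back edge to press lightly and confirm contact.

```bash
python3 -m inch '[[0,0,0,-0.3,0.1,0,-1],[0,0,0,-0.6,0.3,0,-1],[0,0,0,-0.8,0.48,0,-1],[0,0,0,-0.8,0.48,0,-1]]' | grep -E "tool_pos|contact"
python3 - <<'E'
from go import *
delta([.5497,.150,.245],tool(89.0,90,1))
E
```

```text
tool_pos: [0.5519, 0.2338, 0.2464]
contact_force: [0.5, -0.0, -1.0]
clock 34.65 q [ 0.34  0.42  1.38 -0.    1.34  0.36] pos [551.9 233.8 246.4] F [ 0.5 -0.  -1. ] w -0.1
turn [ 0.0002  0.0005 -0.0009] shift [-0.6987 -0.0019  0.014 ]
```

```bash
python3 -m inch '[[0,0,0,-0.35,0,0,-1],[0,0,0,-0.66,-0.002,0,-1],[0,0,0,-0.66,-0.002,0.2,-1],[0,0,0,-0.66,-0.002,0.5,-1],[0,0,0,-0.66,-0.002,0.8,-1],[0,0,0,-0.66,-0.002,0.97,-1],[0,0,0,-0.66,-0.002,0.97,-1],[0,0,0,-0.66,-0.002,0.97,-1]]' | grep -E "tool_pos|contact"
python3 - <<'E'
from go import *
delta([.5497,.150,.105],tool(89.0,90,1))
E
```

```text
tool_pos: [0.5473, 0.1594, 0.1303]
contact_force: [-1.0, -0.3, 0.9]
clock 35.3167 q [ 0.22  0.47  1.59 -0.    1.08  0.24] pos [547.3 159.4 130.3] F [-1.  -0.3  0.9] w -0.1
turn [-0.0001  0.0004 -0.0001] shift [-0.0773  0.0213  0.2108]
```

```bash
python3 -m inch '[[0,0,0,0,0.02,0.1,-1],[0,0,0,0,0.02,0.21,-1],[0,0,0,-0.06,0.02,0.21,-1],[0,0,0,-0.12,0.02,0.21,-1],[0,0,0,-0.12,0.02,0.21,-1]]' | grep -E "tool_pos|contact"
for i in 1 2 3; do python3 -m inch '[[0,0,0,-0.008,0,0,-1],[0,0,0,-0.016,0,0,-1],[0,0,0,-0.016,0,0,-1]]' | grep -E "tool_pos|contact"; done
```

```text
tool_pos: [0.5502, 0.1443, 0.1062]
contact_force: [0.1, -0.2, 0.3]
tool_pos: [0.5498, 0.1436, 0.1056]
contact_force: [0.0, -0.5, -0.3]
tool_pos: [0.5495, 0.1417, 0.105]
contact_force: [0.5, 0.8, 0.3]
tool_pos: [0.5495, 0.1398, 0.105]
contact_force: [-0.4, 0.0, -0.4]
```

```bash
for i in 1 2 3 4 5 6; do python3 -m inch '[[0,0,0,-0.008,0,0,-1],[0,0,0,-0.008,0,0,-1]]' | grep -E "tool_pos|contact" | tr '\n' ' '; echo; done
```

```text
tool_pos: [0.5495, 0.1388, 0.105] contact_force: [-0.3, 0.5, -0.3] 
tool_pos: [0.5495, 0.1379, 0.105] contact_force: [0.2, 0.3, 0.1] 
tool_pos: [0.5495, 0.1369, 0.105] contact_force: [0.3, 0.2, 0.7] 
tool_pos: [0.5494, 0.1359, 0.105] contact_force: [0.2, 0.1, -0.2] 
tool_pos: [0.5494, 0.135, 0.105] contact_force: [0.3, 0.1, 0.7] 
tool_pos: [0.5494, 0.134, 0.105] contact_force: [-0.2, 0.1, -0.1]
```

```bash
for i in 1 2 3 4 5; do python3 -m inch '[[0,0,0,-0.004,0,0,-1],[0,0,0,-0.004,0,0,-1]]' | grep -E "tool_pos|contact" | tr '\n' ' '; echo; done
```

```text
tool_pos: [0.5493, 0.1336, 0.105] contact_force: [-1.2, -0.8, 0.3] 
tool_pos: [0.5493, 0.1332, 0.105] contact_force: [-0.3, 1.0, -0.3] 
tool_pos: [0.5494, 0.1331, 0.105] contact_force: [-0.3, 4.9, -0.7] 
tool_pos: [0.5494, 0.1327, 0.1051] contact_force: [-1.1, 6.4, 0.6] 
tool_pos: [0.5494, 0.1324, 0.1052] contact_force: [-0.4, 7.2, 0.9]
```

```bash
python3 -m inch '[[0,0,0,0.004,0,0,-1],[0,0,0,0.012,0,0,-1],[0,0,0,0.06,0,0,-1],[0,0,0,0.15,0,-0.1,-1],[0,0,0,0.2,0,-0.5,-1],[0,0,0,0.3,0,-0.95,-1],[0,0,0,0.6,-0.2,-0.95,-1],[0,0,0,0.95,-0.4,-0.95,-1]]' | grep -E "tool_pos|contact"
python3 -m inch '[[0,0,0,0.3,0,0,-1],[0,0,0,0.6,0,0,-1],[0,0,0,0.95,0,0,-1],[0,0,0,0.95,0,0,-1],[0,0,0,0.95,0,0,-1]]' | grep -E "tool_pos|contact"
python3 - <<'E'
from fin import *
grab("8"); report("8"); print(r.observe()["clock"])
for n in("top","scene"):
    C=cloud(load(n+"8")); X=C[(C[...,0]>.52)&(C[...,0]<.58)&(C[...,1]>.097)&(C[...,1]<.13)&(C[...,2]>.1405)&(C[...,2]<.16)]; print(n,"bladetop",len(X),X[:,2].max().round(3),rect(X[:,:2])[:4])
E
```

```text
tool_pos: [0.5118, 0.2338, 0.2222]
contact_force: [0.3, 1.1, 0.0]
tool_pos: [0.5121, 0.3491, 0.217]
contact_force: [-0.8, -0.1, 0.2]
top face (np.float32(179.05), array([546.7 ,  90.69], dtype=float32), np.float64(0.35)) footside (np.float32(90.11), array([561.5 , 152.23], dtype=float32), np.float64(0.38)) footend (np.float32(178.33), array([549.77, 181.08], dtype=float32), np.float64(0.08))
scene face (np.float32(179.03), array([551.42,  91.36], dtype=float32), np.float64(0.59)) footside (np.float32(88.94), array([537.95, 156.74], dtype=float32), np.float64(0.03)) footend (np.float32(0.98), array([550.16, 180.85], dtype=float32), np.float64(0.38))
39.5
top bladetop 41 0.15 (array([548. , 108.7]), 7.6, 22.9, 2.04)
scene bladetop 56 0.149 (array([549.2, 108.8]), 11.4, 22.7, 0.73)
```

```bash
python3 -c "
from station import r
print(r.hand_in())"
```

```text
the job is handed in; nothing more can be done
None
```

The square is standing by itself on the plate, touching the ground face and within about 0.1° of square to it, near the middle of its width; the block did not measurably move, nothing else was touched, and I handed in at about 39.5 s, but I viewed 12 pictures against your limit of 10.

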